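# Turn a test cartridge over into the reader and press the start plunger

### The arm

A 6-joint arm with a two-finger parallel gripper is mounted at the origin on the work surface. World frame = base frame: x ahead of the robot, y to its left, z up, the work surface at z = 0. Lengths are in m, angles in rad, forces in N, time in s.
With the tool pointing down it reaches from about 0.35 to 0.975 m from the base axis. Payload 4.9 kg.
Tool frame: the origin (TCP) lies at the very end of the fingers, on their centre line; the grasp point (between the pads) lies 19 mm behind it; z points along the fingers, y is the line along which they close (so a half turn about z gives the same grasp; the last joint's range is limited). The gripper opens to 85 mm and grips with 20 to 120 N. Pads are 22 mm wide; open, the fingers measure 114 mm over their backs; the gripper's body (76 mm by 85 mm) begins 54 mm behind the grasp point. The pads swing forward as they close: fully open they stand 13 mm farther back than shut.
Start: joints at [1.227, 0.053, 1.613, -0, 1.476, -0.119], TCP at [0.139, 0.609, 0.231] pointing down, gripper open.
Joint ranges: [-3.01, 3.01], [-1.01, 2.22], [0.06, 2.58], [-1.02, 4.17], [0.09, 2.62], [-3.14, 3.14]. Speed limits (rad/s): [2.57, 2.57, 3.14, 3.14, 3.14, 3.14].

### API

Orientations are given as a rotation vector (axis times angle).
In Python, from station import get_obs, get_image, get_calibration, finish_job gives the robot as it stands.
- The arm moves only by the tool servo_tool, never from a script. Its argument "increments" is a list of rows, each a list of 5 numbers: the opening, from 0 (shut) to 1 (fully open), then the shift along the tool's x, y, z in mm, then the turn about the tool's z in degrees. In form: [[jaw, tx, ty, tz, spin], ...]. A call has 1 to 12 rows; each row shifts and turns the commanded pose from where the row before left it, along the tool's axes as they then stand; what a row does not reach is not made up. A row lasts 1/8 s, in which the tool goes at most 62.5 mm and 10.7 degrees, less where a joint would pass 70% of its speed; a pose out of reach is approached as far as the arm can. A call is refused whole if a number of a shift passes 62.5 or a number of a turn 10.7, either way. A call with a gripper value outside its range is refused whole. The fingers move at their own pace and stop on an object; "force" is the grip in N (left out, the last holds). Time passes only in rows, so rows that do not move let the fingers close. It gives the time, the measured TCP pose, the force, the opening and the grip force at its end, in the units of the state.
- get_obs(): the state, without advancing time (a new reading comes with each control period).
- get_image(name): name is "scene" or "top" or "wrist"; returns the picture (420x560x3 uint8, red, green, blue); there is no depth.
- get_calibration(name): a dict with "fx", "fy", "cx", "cy" (pixels), "R" (3x3) and "t" (3): a world point X has camera coordinates R X + t; the wrist camera has in their place "mount" (4x4, takes a point from camera to tool coordinates, whose origin is the TCP and whose axes are the flange's). Camera axes: x right, y down, z forward; pixel columns grow to the right and rows downward; lengths in m; the calibration is good to about 2 mm. A picture is of the moment at which its call begins: read the wrist's pose just before it. get_calibration takes no time and is no camera call.
- finish_job(): hands the job in; it is judged then, once.
The state is a dict: "t": time; "q": joint angles; "dq": joint speeds; "effort": joint torques, N m; "tool_pos": TCP position; "tool_rot": TCP orientation; "contact_force": force on the tool from outside, world axes, zero at the start; "wrist_torque": the same for the moment, N m; "opening": finger opening in m; "grip_force": force on a finger pad.
Only numpy, scipy, OpenCV 4.12 (cv2) and the standard library are available. Lean on these libraries where they do the work, as an engineer would, in place of code of your own. Each camera call takes 0.05 s, during which the arm holds its last target. There are 200 camera calls.

### The job

The large test cartridge lies face down on the small metal block. Turn it over so that its window face is up and lay it flat in the reader's nest without dropping it (either end may lead; the slotted stand is there to set it on edge half way), then press the reader's spring plunger down to its stop and let it come back up. Leave the other things on the bench where they are.

Things in the scene. Friction and masses are not known exactly. Their poses are not given: they have to be found in the camera images.
- cartridge: Flat white plastic test cartridge, 50 (its x) x 84 (its y) x 12 mm (its z), 60 g. Origin at its middle. Its z axis comes out of the plain back (two thin grey lines): up at the start, down at the end. The other face has a dark window with three pale bars and a round well. It can be held by its long side edges, 50 mm apart, and turned about its x.
- block: Fixed metal block the cartridge starts on, roughly centred and aligned (its y along block y): base plate 90 (x) x 110 (y) x 8 mm, pedestal 34 (x) x 80 (y) mm with its top 44 mm above the bench, so that the cartridge's long side edges overhang by 8 mm. Origin on the bench under its middle.
- stand: Fixed grey plastic stand for one cartridge set upright on a short (50 mm) end: base 80 (x) x 90 (y) x 12 mm, and two walls 44 mm long along x, up to 48 mm above the bench, with a slot between them. Origin on the bench under its middle.
- slot (a point): Middle of the floor of the stand's slot, 12 mm above the bench. Slot along the stand's x, open at both ends, 15 mm wide (stand's y) up to 24 mm above its floor, then flaring to about 30 mm at its mouth 35 mm up. A cartridge in it stands with its length upright, thickness along the stand's y, middle 42 mm above this point, leaning up to 8 degrees.
- reader: Fixed white benchtop reader, 200 (x) x 260 (y) mm, deck 35 mm above the bench, with a low ridge (to 57 mm) along its +x edge. The nest is on the +y half, the plunger on the -y half. Origin on the bench under its middle.
- nest (a point): Middle of the cartridge when home in the nest, 71 mm above the bench. The nest: aluminium pedestal 34 mm wide (reader x), bed 65 mm above the bench, end walls and four corner lugs rising 6 mm above the bed and leaving 89 mm along the reader's y (for the cartridge's length), 55 mm along its x. Long side edges free for fingers over the middle 66 mm.
- plunger (a joint): Travel of the spring plunger: 0 m up, 0.010 m down on its stop. It moves straight down, needs 3 N to start and 8 N at the stop, and springs back.
- plunger_top (a point): Centre of the top of the plunger's round grey head (34 mm across), 81 mm above the bench when up; the collar below it is 55 mm above the bench.
- spent: Bystander: smaller white cartridge, 34 x 60 x 10 mm, lying window up on the bench. Origin under its middle.
- vial: Bystander: small jar, 26 mm across, 36 mm tall. Origin at the centre of its foot.
- marker: Bystander: grey and black marker pen lying on the bench, 125 mm long (along its x), 19 mm tall. Origin on the bench at its middle.
- cap: Bystander: white screw cap, 30 mm across, 14 mm tall. Origin at the centre of its underside.
Things that resemble listed ones, but are neither listed nor needed, are in the scene too. What is shaped like the cartridge but pink or red is not meant.

How it is judged:
On the way, in this order (a step that is already met when the one before it is completed fails the run):
1. the cartridge lies home in the nest, window face up (horizontal distance between cartridge and nest below 0.006 m and z of cartridge in the frame of nest below 0.002 m and angle between cartridge's own z axis and vertical above 3.08 rad and angle between the y axis of cartridge and the y axis of reader, either way round below 0.1 rad), for 0.2 s.
2. with the cartridge home, the plunger is pressed down to its stop (at least 9 of its 10 mm) (value of joint plunger above 0.009 m and horizontal distance between cartridge and nest below 0.006 m and z of cartridge in the frame of nest below 0.002 m and angle between cartridge's own z axis and vertical above 3.08 rad), for 0.05 s.
At the end, for the whole second after the job is handed in: The cartridge lies still in the nest, window face up (middle within 6 mm of the nest's point in plan and at most 2 mm above it, within 3.5 degrees of level, length within 5.7 degrees of the nest's); the plunger, pressed to its stop, is back up (within 2 mm) (all of step 1 and z of cartridge in the frame of nest above -0.003 m and linear speed of cartridge below 0.02 m/s and value of joint plunger below 0.002 m); the robot touches nothing.
It fails at once if the cartridge is dropped or thrown into the nest (faster than 0.6 m/s within 40 mm of its place) (distance between cartridge and nest below 0.04 m and linear speed of cartridge above 0.6 m/s).
It fails at once if a bystander (small cartridge, vial, marker or cap) is moved more than 25 mm (distance of any of spent, vial, marker, cap from where it was at the start of the episode above 0.025 m).
It also fails if it takes over 66 s, if anything falls off the work surface, if the arm or the gripper's body presses on something with over 40 N, if the wrist force passes 120 N, or if a joint passes its speed limit or range.

## Working session

There is one attempt and no reset: what is moved stays moved. The work goes in short steps, Python scripts to look and compute and a tool call to move; the robot and the scene stay as the last step left them, time stands still between calls to the robot, and variables do not carry over. Pictures are saved under pics/ and viewed, at most 10 in all, crops included, and the job is handed in when it is done.

Besides the shell and the picture viewer there is one more tool, called after "Call:" in YAML: its name, and indented under it one key for each argument. servo_tool: Moves the arm, as the interface text tells. Its arguments: {"type":"object","properties":{"increments":{"type":"array"},"force":{"type":"number"}},"required":["increments"]}

```bash
mkdir -p pics; ls; cat > h.py <<'E'
import numpy as np, cv2
from scipy.spatial.transform import Rotation as Ro
from station import get_obs,get_image,get_calibration
def save(n,im): cv2.imwrite('pics/'+n+'.png',im[...,::-1])
def cal(n,obs=None):
    c=get_calibration(n)
    K=np.array([[c['fx'],0,c['cx']],[0,c['fy'],c['cy']],[0,0,1]])
    if 'mount' in c:
        T=np.eye(4);T[:3,:3]=Ro.from_rotvec(obs['tool_rot']).as_matrix();T[:3,3]=obs['tool_pos']
        M=np.linalg.inv(T@np.array(c['mount']));return K,M[:3,:3],M[:3,3]
    return K,np.array(c['R']),np.array(c['t'])
def ray(C,p):
    K,R,t=C; return -R.T@t, R.T@np.linalg.inv(K)@np.array([p[0],p[1],1.])
def atz(C,p,z):
    o,d=ray(C,p); return o+d*(z-o[2])/d[2]
def tri(C1,p1,C2,p2):
    o1,d1=ray(C1,p1);o2,d2=ray(C2,p2)
    s=np.linalg.lstsq(np.c_[d1,-d2],o2-o1,rcond=None)[0]
    a,b=o1+s[0]*d1,o2+s[1]*d2; return (a+b)/2,np.linalg.norm(a-b)
def proj(C,X):
    K,R,t=C; x=K@(R@np.asarray(X,float)+t); return x[:2]/x[2]
E
python3 - <<'E'
from h import *
o=get_obs(); print({k:np.round(v,3) for k,v in o.items()})
a=get_image('scene');b=get_image('top');w=get_image('wrist')
np.savez('im0.npz',scene=a,top=b,wrist=w)
save('top0',cv2.resize(b,(800,600),interpolation=cv2.INTER_CUBIC)); save('scene0',cv2.resize(a,(800,600),interpolation=cv2.INTER_CUBIC))
for n in('scene','top'):
    C=cal(n);print(n,-C[1].T@C[2],C[1][2],C[0][0,0])
print(get_calibration('wrist'))
E
```

```text
pics
{'t': np.float64(0.0), 'q': array([ 1.227,  0.053,  1.614,  0.   ,  1.476, -0.119]), 'dq': array([ 0.001, -0.001,  0.001, -0.003, -0.001, -0.   ]), 'effort': array([-2.0000e-03, -3.9369e+01, -3.7017e+01, -0.0000e+00,  7.0000e-03,
       -0.0000e+00]), 'tool_pos': array([0.139, 0.609, 0.23 ]), 'tool_rot': array([-3.520e-01, -3.121e+00,  3.000e-03]), 'contact_force': array([ 0.972, -0.234, -0.705]), 'wrist_torque': array([ 0.013, -0.059, -0.04 ]), 'grip_force': np.float64(0.0), 'opening': np.float64(0.085)}
scene [1.15054465 0.31076393 0.90349111] [-0.58332906 -0.29280117 -0.75762437] 494.8293698634135
top [ 0.37460562 -0.00839461  0.96137777] [ 0.16444817 -0.01430491 -0.98628199] 415.3516241093866
{'fx': 357.7921085818964, 'fy': 357.7921085818964, 'cx': 278.79334355898436, 'cy': 211.213739135131, 'mount': array([[ 1.13583776e-03, -9.59953504e-01, -2.80157062e-01,
         7.14174102e-02],
       [ 9.99999355e-01,  1.09026203e-03,  3.18521942e-04,
        -2.51084466e-04],
       [-3.21647480e-07, -2.80157243e-01,  9.59954123e-01,
        -1.40987466e-01],
       [ 0.00000000e+00,  0.00000000e+00,  0.00000000e+00,
         1.00000000e+00]])}
```

View pics/top0.png

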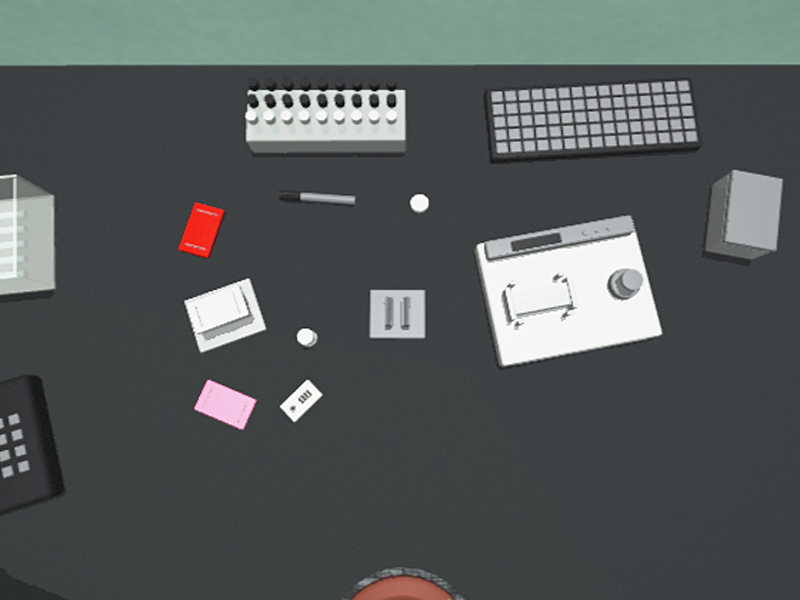

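View pics/scene0.png

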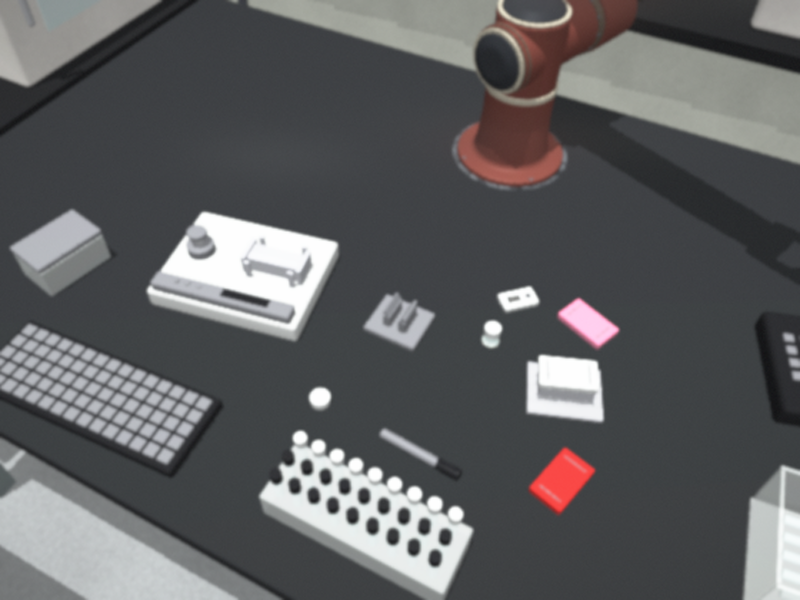

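```bash
cat >> h.py <<'E'
def crop(im,cx,cy,w,h,s):
    x0,y0=int(cx-w/2),int(cy-h/2)
    c=cv2.resize(im[y0:y0+h,x0:x0+w],(w*s,h*s),interpolation=cv2.INTER_CUBIC).copy()
    for x in range(-(-x0//10)*10,x0+w,10):
        cv2.line(c,((x-x0)*s+s//2,0),((x-x0)*s+s//2,6),(255,255,0),1)
        if x%20==0: cv2.putText(c,str(x),((x-x0)*s-10,16),0,.33,(255,255,0),1)
    for y in range(-(-y0//10)*10,y0+h,10):
        cv2.line(c,(0,(y-y0)*s+s//2),(6,(y-y0)*s+s//2),(255,255,0),1)
        if y%20==0: cv2.putText(c,str(y),(8,(y-y0)*s+5),0,.33,(255,255,0),1)
    return c
E
python3 - <<'E'
from h import *
d=np.load('im0.npz');t,s=d['top'],d['scene']
r1=[crop(t,x,y,66,74,4) for x,y in((157,220),(278,220),(377,210))]
r2=[crop(s,x,y,66,74,4) for x,y in((397,271),(279,223),(193,184))]
save('m1',np.vstack([np.hstack(r1),np.hstack(r2)]))
E
```

```text
(no output)
```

View pics/m1.png

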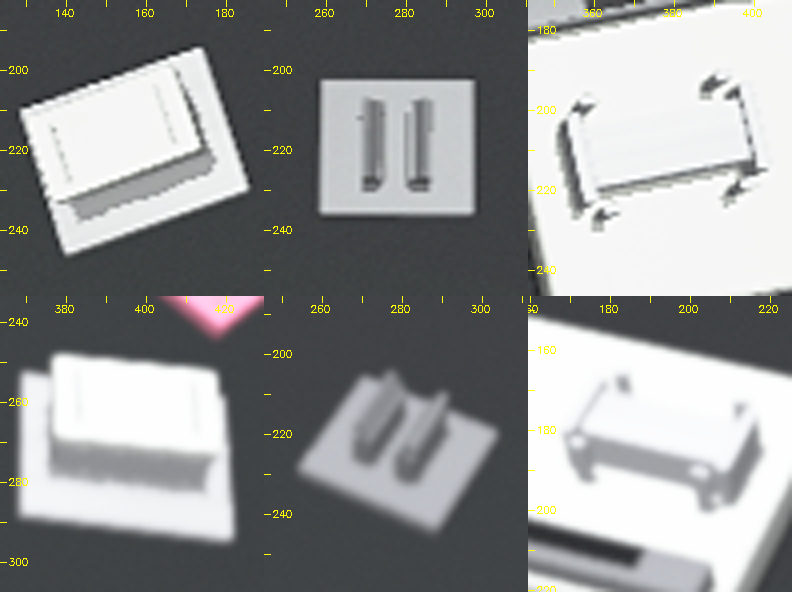

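```bash
python3 - <<'E'
from h import *
T,S=cal('top'),cal('scene')
t=[(130.5,211),(167,199.3),(175.3,220.5),(140.5,233)]
s=[(418.5,273.5),(376.5,269.5),(377,248.75),(418,252.75)]
P=[]
for a,b in zip(t,s):
    X,e=tri(T,a,S,b);P.append(X);print(X.round(4),round(e,4))
P=np.array(P);c=P.mean(0);v=P[0]+P[3]-P[1]-P[2];print('cart',c,np.degrees(np.arctan2(v[1],v[0])),np.linalg.norm(v)/2,np.linalg.norm(P[0]+P[1]-P[2]-P[3])/2)
Q=np.array([atz(T,p,.008) for p in[(129.5,210.5),(174.7,194.7),(186.3,230),(140.5,246.5)]])
v=Q[0]+Q[3]-Q[1]-Q[2];print('block',Q.mean(0),np.degrees(np.arctan2(v[1],v[0])))
Q=np.array([atz(T,p,.012) for p in[(259,203),(297.5,203),(297.5,236.5),(259,236.5)]])
v=Q[0]+Q[3]-Q[1]-Q[2];print('stand',Q.mean(0),np.degrees(np.arctan2(v[1],v[0])),np.linalg.norm(v)/2)
# stand scene: base corners (top face) left, top, right, bottom
for p in [(279-33+(300-264)/4,223-37+(468-296)/4),(279-33+(370-264)/4,223-37+(378-296)/4),(279-33+(497-264)/4,223-37+(432-296)/4),(279-33+(435-264)/4,223-37+(530-296)/4)]: print(p,atz(S,p,.012).round(4))
D=np.array([atz(T,np.array(p)*.7,.035) for p in[(478,247),(661,334),(502,367)]]);print('deck',D.round(4))
v=D[2]-D[1];print('reader ang',np.degrees(np.arctan2(v[1],v[0])),np.linalg.norm(v))
B=np.array([atz(T,p,.065) for p in[(362,221),(401.3,213)]]);v=B[0]-B[1];print('bed edge',B,np.degrees(np.arctan2(v[1],v[0])))
print('plunger',atz(T,(628*.7,281*.7),.081),atz(S,(198*.7,232*.7),.081))
o=get_obs();print(Ro.from_rotvec(o['tool_rot']).as_matrix().round(3))
E
```

```text
[0.5178 0.3281 0.0537] 0.0019
[0.5448 0.2496 0.0488] 0.0001
[0.4963 0.231  0.05  ] 0.0039
[0.4681 0.3086 0.0512] 0.0099
cart [0.50671137 0.27934436 0.05090002] 109.46780801753452 0.08286740145559685 0.05267756993904849
block [0.50329519 0.28030739 0.008     ] 109.77125043797567
stand [0.50265968 0.00268319 0.012     ] 89.67710184881946 0.08870770043199018
(255.0, 229.0) [ 0.5446 -0.0365  0.012 ]
(272.5, 206.5) [ 0.4656 -0.0324  0.012 ]
(304.25, 220.0) [0.4676 0.0517 0.012 ]
(288.75, 244.5) [0.5477 0.051  0.012 ]
deck [[ 0.6071 -0.1272  0.035 ]
 [ 0.4651 -0.4123  0.035 ]
 [ 0.4152 -0.1597  0.035 ]]
reader ang 101.18020544801223 0.25743039389869965
bed edge [[ 0.49148576 -0.1804852   0.065     ]
 [ 0.50865625 -0.26742513  0.065     ]] 101.17204318739772
plunger [ 0.54154241 -0.34801881  0.081     ] [ 0.54571337 -0.34830952  0.081     ]
[[-0.975  0.223 -0.001]
 [ 0.223  0.975 -0.002]
 [ 0.    -0.002 -1.   ]]
```

Candidates (800-px top view): white on block (222,310) ← chosen (white, two grey lines, on the metal block, seen in the close crop), red (202,230), pink (225,404), small spent (301,400).

Call:
servo_tool:
  increments:
    - [1, -43, -24, 0, 0]
    - [1, -43, -24, 0, 0]
    - [1, -43, -24, 0, 0]
    - [1, -43, -24, 0, 0]
    - [1, -43, -24, 0, 0]
    - [1, -43, -24, 0, 0]
    - [1, -43, -24, 0, 0]
    - [1, -43, -24, 0, 0]
    - [1, -43, -24, 0, 0]
    - [1, -43, -24, 0, 0]

```text
t: 1.4
tool_pos: [0.5058, 0.2781, 0.2309]
tool_rot: [-0.353, -3.121, 0.0]
contact_force: [0.1, 0.6, 0.1]
opening: 0.0852
grip_force: 0.0
```

Call:
servo_tool:
  increments:
    - [1, 0, 0, 0, 9.6]
    - [1, 0, 0, 0, 9.6]
    - [1, 0, 0, 0, 9.6]
    - [1, 0, 0, 0, 9.6]
    - [1, 0, 0, 0, 9.6]
    - [1, 0, 0, 0, 9.6]
    - [1, 0, 0, 0, 0]

```text
t: 2.28
tool_pos: [0.5048, 0.2794, 0.2309]
tool_rot: [-1.81, -2.567, 0.001]
contact_force: [0.0, 0.3, 0.0]
opening: 0.0853
grip_force: 0.0
```

```bash
python3 - <<'E'
from h import *
o=get_obs(); w=get_image('wrist'); np.savez('w1.npz',w=w,p=o['tool_pos'],r=o['tool_rot'])
print(o['t'],o['tool_pos'],Ro.from_rotvec(o['tool_rot']).as_matrix().round(3).tolist(),o['q'].round(2))
save('w1',crop(w,280,210,560,420,1))
E
```

```text
2.275 [0.50476232 0.27937408 0.23086728] [[-0.336, 0.942, -0.001], [0.942, 0.336, -0.0], [0.0, -0.001, -1.0]] [ 0.38 -0.06  1.73  0.    1.48  0.03]
```

View pics/w1.png

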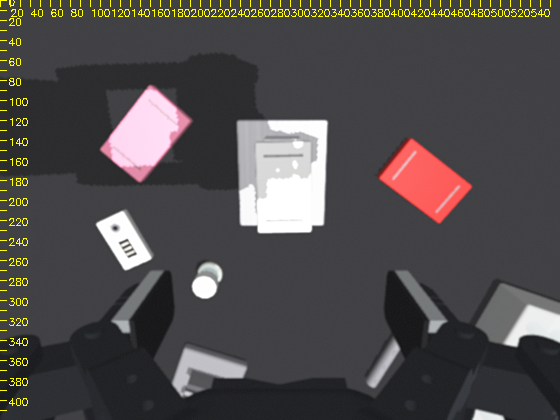

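```bash
python3 - <<'E'
from h import *
d=np.load('w1.npz');o=dict(tool_pos=d['p'],tool_rot=d['r']);W=cal('wrist',o);T=cal('top');S=cal('scene')
px=[(256.5,142),(311,142),(312.5,231.5),(257.5,233)]
P=np.array([atz(W,p,.056) for p in px]);print(P.round(4),P.mean(0))
v=P[0]+P[1]-P[2]-P[3];print(np.degrees(np.arctan2(v[1],v[0])),np.linalg.norm(v)/2,np.linalg.norm(P[0]+P[3]-P[1]-P[2])/2)
for q,a in zip(px,[(140.5,233),(130.5,211),(167,199.3),(175.3,220.5)]): X,e=tri(W,q,T,a);print(X.round(4),round(e,4))
B=np.array([atz(W,p,.008) for p in [(237,121),(327,121),(325,225),(241,225)]]);print(B.round(4),B.mean(0))
m=P.mean(0)-d['p'];R=Ro.from_rotvec(d['r']).as_matrix();print('tool delta',R.T@m)
save('w1c',np.hstack([crop(d['w'],284,180,110,130,4)]))
E
```

```text
[[0.4721 0.3119 0.056 ]
 [0.5167 0.3279 0.056 ]
 [0.5478 0.2514 0.056 ]
 [0.4999 0.2327 0.056 ]] [0.50914039 0.28099174 0.056     ]
110.71410712665579 0.08327765701727688 0.04945211253310815
[0.4714 0.3096 0.034 ] 0.0001
[0.5177 0.3277 0.0525] 0.0011
[0.5468 0.2496 0.0498] 0.0045
[0.4989 0.2297 0.0472] 0.0032
[[0.4461 0.3196 0.008 ]
 [0.5297 0.3495 0.008 ]
 [0.568  0.2484 0.008 ]
 [0.4833 0.2181 0.008 ]] [0.50676739 0.28389872 0.008     ]
tool delta [5.11151329e-05 4.79843979e-03 1.74863725e-01]
```

View pics/w1c.png

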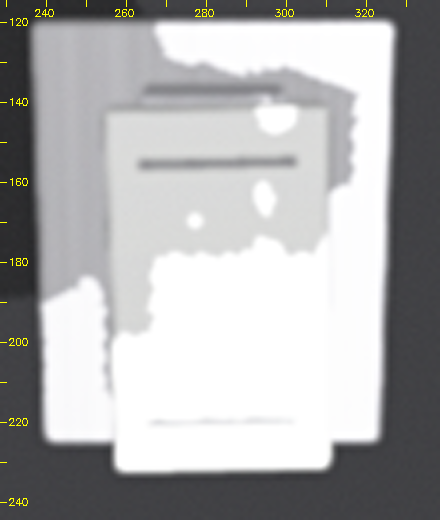

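The close crop confirms the choice: back with two grey lines up, corners about (256,142),(311,142),(312,231),(257,233). Going down to grip at the middle.

Call:
servo_tool:
  increments:
    - [1, 0, 4.8, 30, -0.6]
    - [1, 0, 0, 50, 0]
    - [1, 0, 0, 50, 0]
    - [1, 0, 0, 40, 0]
    - [1, 0, 0, 23, 0]
    - [1, 0, 0, 10, 0]
    - [1, 0, 0, 0, 0]
    - [0.45, 0, 0, 0, 0]
    - [0.45, 0, 0, 0, 0]
    - [0.45, 0, 0, 0, 0]
    - [0.45, 0, 0, 0, 0]
    - [0.45, 0, 0, 0, 0]
  force: 25

```text
t: 3.82
tool_pos: [0.5106, 0.2815, 0.0298]
tool_rot: [1.798, 2.574, 0.003]
contact_force: [-0.8, -0.5, 6.0]
opening: 0.0496
grip_force: 27.3
```

Call:
servo_tool:
  increments:
    - [0.45, 0, 0, -5, 0]
    - [0.45, 0, 0, -10, 0]
    - [0.45, 15, 0, 0, 0]
    - [0.45, 15, 0, 0, 0]
    - [0.45, 15, 0, 0, 0]
    - [0.45, 13, 0, 0, 0]
    - [0.45, 0, 0, 5, 0]
    - [0.45, 0, 0, 5, 0]
    - [0.45, 0, 0, 2, 0]
    - [0.45, 0, 0, 0, 0]

```text
t: 5.08
tool_pos: [0.4895, 0.335, 0.0309]
tool_rot: [-1.8, -2.574, 0.001]
contact_force: [0.1, 0.4, -0.6]
opening: 0.0493
grip_force: 26.6
```

```bash
python3 - <<'E'
from h import *
o=get_obs(); w=get_image('wrist');s=get_image('scene');t=get_image('top')
print(o['t'],o['tool_pos'],o['contact_force'].round(1),o['wrist_torque'].round(2),o['opening'])
a=cv2.resize(w[150:420,130:430],(450,405));b=cv2.resize(s[210:310,350:470],(350,292),interpolation=3);c=cv2.resize(t[170:260,110:210],(350,315),interpolation=3)
L=np.zeros((607,800,3),np.uint8);L[:405,:450]=a;L[:292,450:]=b;L[292:607,450:]=c
save('w2',L[:600])
E
```

```text
5.075 [0.48952747 0.33501627 0.03088256] [ 0.1  0.4 -0.6] [ 0.02 -0.03 -0.02] 0.04933271793184389
```

View pics/w2.png

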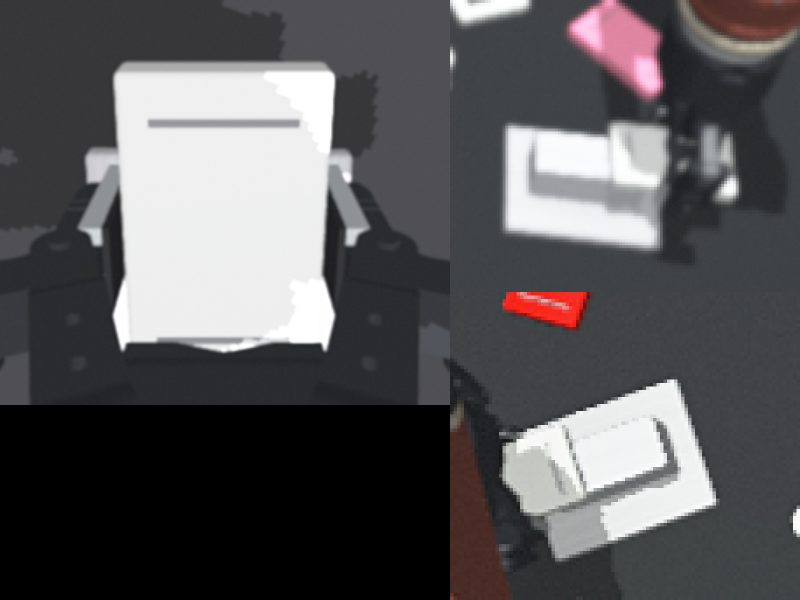

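Call:
servo_tool:
  increments:
    - [0.45, 0.3, 0, 2.5, 0]
    - [0.45, 0.2, 0, 2.5, 0]
    - [0.45, -0.4, 0, 2, 0]
    - [0.45, -0.6, 0, 2, 0]

```text
t: 5.72
tool_pos: [0.4905, 0.3367, 0.0258]
tool_rot: [-1.799, -2.574, -0.004]
contact_force: [-7.7, 1.9, 16.1]
opening: 0.0497
grip_force: 29.9
```

Call:
servo_tool:
  increments:
    - [0.45, -0.7, 0, 1, 0]
    - [0.45, -0.7, 0, 1, 0]
    - [0.45, -1, 0, 0.6, 0]
    - [0.45, -1, 0, 0.6, 0]
    - [0.45, 0, 0, 0, 0]

```text
t: 6.35
tool_pos: [0.4916, 0.3364, 0.0241]
tool_rot: [-1.798, -2.572, -0.012]
contact_force: [-10.8, 9.0, 18.6]
opening: 0.0499
grip_force: 31.2
```

```bash
python3 - <<'E'
from h import *
o=get_obs(); w=get_image('wrist');s=get_image('scene');t=get_image('top')
print(o['t'],o['tool_pos'],o['contact_force'].round(1),o['wrist_torque'].round(2),o['opening'])
a=cv2.resize(w[150:420,130:430],(450,405));b=cv2.resize(s[210:310,350:470],(350,292),interpolation=3);c=cv2.resize(t[170:260,110:210],(350,315),interpolation=3)
L=np.zeros((607,800,3),np.uint8);L[:405,:450]=a;L[:292,450:]=b;L[292:607,450:]=c
save('w3',L[:600])
# angle measure: width of far edge
E
```

```text
6.35 [0.49155593 0.33635526 0.02410487] [-10.8   9.   18.6] [ 1.03  1.67 -0.11] 0.049935011247132975
```

View pics/w3.png

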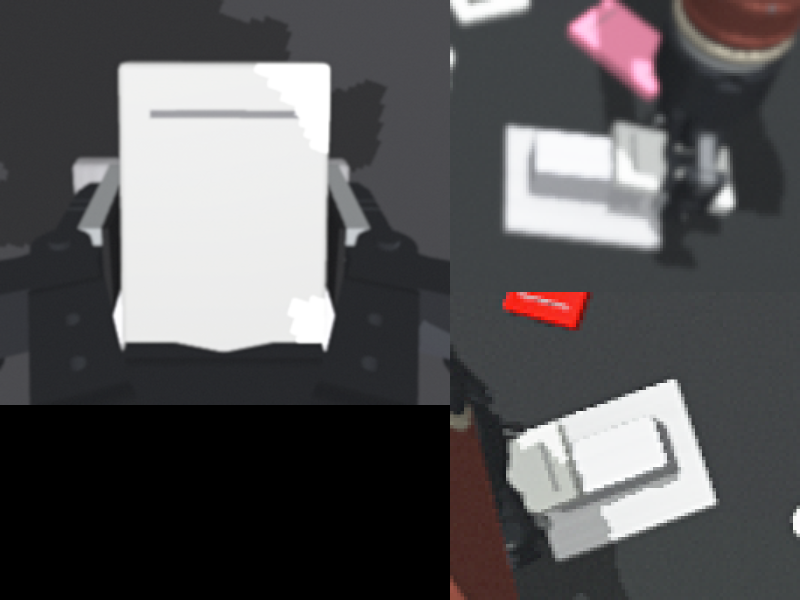

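Call:
servo_tool:
  increments:
    - [0.45, 0, 0, -4, 0]
    - [0.45, 0, 0, -4, 0]
    - [0.45, 10, 0, 0, 0]
    - [0.45, 10, 0, 0, 0]
    - [0.45, 0, 0, 2, 0]
    - [0.45, 0, 0, 3, 0]
    - [0.45, 0, 0, 3, 0]
    - [0.45, 0, 0, 2, 0]
  force: 20

```text
t: 7.5
tool_pos: [0.4844, 0.3508, 0.0183]
tool_rot: [-1.8, -2.575, -0.0]
contact_force: [-3.7, -0.4, 8.4]
opening: 0.0499
grip_force: 30.7
```

Call:
servo_tool:
  increments:
    - [0.45, -0.3, 0, 2, 0]
    - [0.45, -0.3, 0, 2, 0]
    - [0.45, -0.4, 0, 2, 0]
    - [0.45, -0.5, 0, 1, 0]
    - [0.45, 0, 0, 0, 0]

```text
t: 8.12
tool_pos: [0.4851, 0.3501, 0.0118]
tool_rot: [-1.8, -2.574, -0.003]
contact_force: [-3.4, 1.1, 7.8]
opening: 0.0493
grip_force: 32.7
```

```bash
cat >> h.py <<'E'
def wsnap(n,box=(130,430,150,420)):
    o=get_obs();w=get_image('wrist');np.savez(n+'.npz',w=w,p=o['tool_pos'],r=o['tool_rot']);return o,w
def white_rows(w,cols=range(240,320,10)):
    # per-row width of bright region around the middle column
    g=cv2.GaussianBlur(w.min(2),(3,3),0);out=[]
    for r in range(0,420,8):
        m=g[r]>120
        if not m[281]: continue
        l=281
        while l>0 and m[l]: l-=1
        h=281
        while h<559 and m[h]: h+=1
        out.append((r,l,h,h-l))
    return out
E
python3 - <<'E'
from h import *
o,w=wsnap('w4');print(o['t'],o['tool_pos'],o['contact_force'].round(1),o['opening'])
print(white_rows(w)); print('w2-like')
E
```

```text
8.125 [0.48510802 0.35007141 0.0118436 ] [-3.4  1.1  7.8] 0.04934767795584765
[(192, 214, 344, 130), (200, 212, 347, 135), (208, 212, 347, 135), (216, 211, 347, 136), (224, 211, 348, 137), (232, 211, 348, 137), (240, 211, 348, 137), (248, 210, 347, 137), (256, 210, 348, 138), (264, 200, 357, 157), (272, 209, 349, 140), (280, 210, 348, 138), (288, 209, 348, 139), (296, 209, 348, 139), (304, 209, 349, 140), (312, 209, 349, 140), (320, 208, 349, 141), (328, 208, 349, 141), (336, 208, 350, 142), (344, 208, 350, 142), (352, 207, 351, 144), (360, 204, 354, 150), (368, 206, 352, 146), (376, 208, 350, 142), (384, 274, 283, 9)]
w2-like
```

Call:
servo_tool:
  increments:
    - [0.45, -0.3, 0, 2, 0]
    - [0.45, -0.4, 0, 2, 0]
    - [0.45, 0, 0, -20, 0]
    - [0.45, 0, 0, -45, 0]
    - [0.45, 0, 0, -50, 0]
    - [0.45, 0, 0, -35, 0]

```text
t: 8.93
tool_pos: [0.4856, 0.3487, 0.1597]
tool_rot: [1.799, 2.574, 0.005]
contact_force: [-0.3, 0.6, -0.9]
opening: 0.0495
grip_force: 33.3
```

Call:
servo_tool:
  increments:
    - [0.45, -20, -6.6, 0, 0]
    - [0.45, -41, -13.2, 0, 0]
    - [0.45, -41, -13.2, 0, 0]
    - [0.45, -41, -13.2, 0, 0]
    - [0.45, -41, -13.2, 0, 0]
    - [0.45, -41, -13.2, 0, 0]
    - [0.45, -41, -13.2, 0, 0]
    - [0.45, -41, -13.2, 0, 0]
    - [0.45, -41, -13.2, 0, 0]
    - [0.45, -41, -13.2, 0, 0]
    - [0.45, -20, -6.6, 0, 10.2]
    - [0.45, 0, 0, 0, 10.3]

```text
t: 10.42
tool_pos: [0.4997, -0.083, 0.1541]
tool_rot: [-2.237, -2.202, 0.003]
contact_force: [-0.4, 0.8, -0.7]
opening: 0.0496
grip_force: 33.3
```

Call:
servo_tool:
  increments:
    - [0.45, 0, 0, 0, 0]
    - [0.45, 0, 0, 0, 0]

```text
t: 10.68
tool_pos: [0.5006, -0.0809, 0.1551]
tool_rot: [-2.225, -2.216, 0.001]
contact_force: [-0.1, 0.1, -0.5]
opening: 0.0495
grip_force: 33.3
```

```bash
python3 - <<'E'
from h import *
o,w=wsnap('w5');print(o['t'],o['tool_pos'],o['tool_rot'],o['contact_force'].round(1),o['opening'])
L=np.vstack([crop(w,280,110,260,200,3)]);save('w5',L)
print(white_rows(w))
E
```

```text
10.675 [ 0.50063819 -0.08091455  0.15509481] [-2.22522002e+00 -2.21560907e+00  1.44074527e-03] [-0.1  0.1 -0.5] 0.049542820371304155
[(24, 231, 341, 110), (32, 231, 341, 110), (40, 231, 341, 110), (48, 231, 340, 109), (56, 232, 340, 108), (64, 232, 340, 108), (72, 232, 339, 107), (80, 232, 339, 107), (88, 233, 338, 105), (96, 234, 338, 104), (104, 234, 338, 104), (112, 234, 337, 103), (120, 235, 337, 102), (128, 234, 336, 102), (136, 235, 336, 101), (144, 237, 335, 98), (200, 214, 346, 132), (208, 213, 346, 133), (216, 213, 346, 133), (224, 212, 347, 135), (232, 212, 347, 135), (240, 211, 347, 136), (248, 211, 347, 136), (256, 210, 423, 213), (264, 201, 425, 224), (272, 209, 348, 139), (280, 210, 348, 138), (288, 209, 348, 139), (296, 209, 349, 140), (304, 209, 349, 140), (312, 208, 349, 141), (320, 208, 350, 142), (328, 208, 350, 142), (336, 207, 350, 143), (344, 207, 351, 144), (352, 206, 351, 145), (360, 204, 354, 150), (368, 206, 351, 145), (376, 208, 350, 142), (384, 275, 282, 7)]
```

View pics/w5.png

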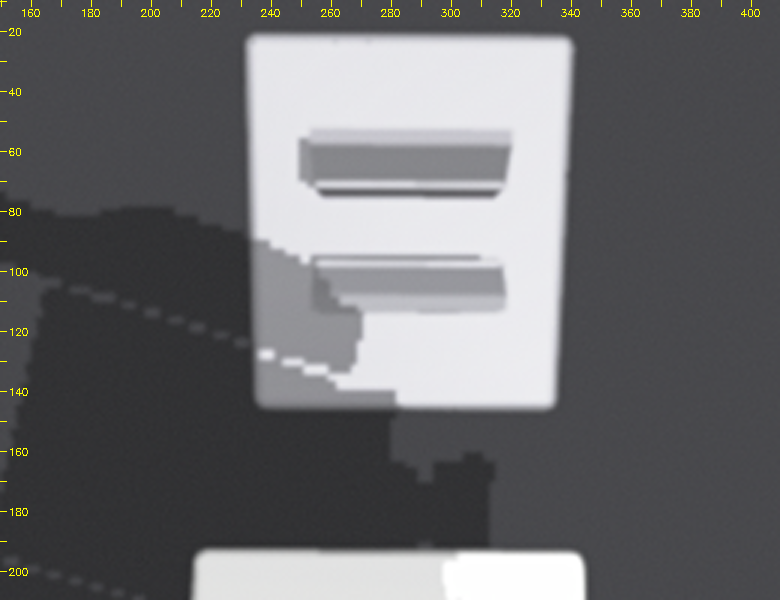

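```bash
cat >> h.py <<'E'
def load(n):
    d=np.load(n+'.npz');return d['w'],cal('wrist',dict(tool_pos=d['p'],tool_rot=d['r'])),d['p'],Ro.from_rotvec(d['r']).as_matrix()
def tilt(w,C,r0,r1):
    c=get_calibration('wrist');M=np.array(c['mount'])[:3,:3];Q=[]
    for r,l,h,n in white_rows(w):
        if r0<=r<=r1:
            Z=c['fx']*.05/(n-0.5);Q.append(M@[((l+h)/2-c['cx'])*Z/c['fx'],(r-c['cy'])*Z/c['fy'],Z]+np.array(c['mount'])[:3,3])
    Q=np.array(Q);k=np.polyfit(Q[:,0],Q[:,2],1);return np.degrees(np.arctan(k[0])),Q[0].round(4),Q[-1].round(4),np.round(k,4)
E
python3 - <<'E'
from h import *
w,C,p,R=load('w5')
B=np.array([atz(C,q,.012) for q in[(232.3,22.3),(340.7,22.3),(335,145.7),(235.7,145.7)]]);print(B.round(4),B.mean(0))
v=B[0]+B[1]-B[2]-B[3];print(np.degrees(np.arctan2(v[1],v[0])),np.linalg.norm(v)/2)
v=B[1]+B[2]-B[0]-B[3];print(np.degrees(np.arctan2(v[1],v[0])),np.linalg.norm(v)/2)
for q in[(310,131),(512,131),(512,146),(318,183),(503,183),(320,197),(497,197),(313,257),(480,257),(313,265),(500,265),(505,295),(313,311),(505,311)]:
    q=(150+q[0]/3,10+q[1]/3);print(np.round(q,1),atz(C,q,.048).round(4),atz(C,q,.012).round(4))
print('tool y',R[:,1],tilt(w,C,216,250),tilt(w,C,208,350))
E
```

```text
[[ 0.4673  0.0484  0.012 ]
 [ 0.545   0.0481  0.012 ]
 [ 0.5445 -0.0393  0.012 ]
 [ 0.4665 -0.0391  0.012 ]] [0.5057954  0.00451493 0.012     ]
89.57082903452928 0.08746356675756414
-0.18765466131237934 0.0778308830681237
[253.3  53.7] [0.4843 0.0228 0.048 ] [0.4819 0.0276 0.012 ]
[320.7  53.7] [0.5274 0.0227 0.048 ] [0.5312 0.0274 0.012 ]
[320.7  58.7] [0.5275 0.0197 0.048 ] [0.5313 0.024  0.012 ]
[256.  71.] [0.4858 0.0124 0.048 ] [0.4836 0.0157 0.012 ]
[317.7  71. ] [0.5257 0.0123 0.048 ] [0.5294 0.0155 0.012 ]
[256.7  75.7] [0.4861 0.0096 0.048 ] [0.484  0.0124 0.012 ]
[315.7  75.7] [0.5245 0.0095 0.048 ] [0.528  0.0123 0.012 ]
[254.3  95.7] [ 0.4844 -0.0028  0.048 ] [ 0.482  -0.0017  0.012 ]
[310.   95.7] [ 0.5211 -0.0029  0.048 ] [ 0.524  -0.0019  0.012 ]
[254.3  98.3] [ 0.4843 -0.0045  0.048 ] [ 0.4819 -0.0037  0.012 ]
[316.7  98.3] [ 0.5255 -0.0046  0.048 ] [ 0.5291 -0.0038  0.012 ]
[318.3 108.3] [ 0.5268 -0.011   0.048 ] [ 0.5306 -0.0111  0.012 ]
[254.3 113.7] [ 0.4841 -0.0143  0.048 ] [ 0.4817 -0.0149  0.012 ]
[318.3 113.7] [ 0.5269 -0.0144  0.048 ] [ 0.5307 -0.015   0.012 ]
tool y [ 0.99998924 -0.00432811 -0.00167115] (np.float64(29.365201098479442), array([ 0.0314,  0.    , -0.0119]), array([ 0.021 , -0.0002, -0.018 ]), array([ 0.5627, -0.0303])) (np.float64(-4.064092979221667), array([ 0.0343,  0.    , -0.011 ]), array([-0.0084, -0.0001, -0.0343]), array([-0.0711, -0.0268]))
```

Call:
servo_tool:
  increments:
    - [0.45, 17, 5.2, 10, 0]
    - [0.45, 0, 0, 35, 0]
    - [0.45, 0, 0, 40, 0]
    - [0.45, 0, 0, 30, 0]
    - [0.45, 0, 0, 19, 0]
    - [0.45, 0, 0, 0, 0]
    - [0.45, 6, 0, 0, 0]
    - [0.45, 6, 0, 0, 0]
    - [0.45, 3, 0, -2, 0]
    - [0.45, 3, 0, -3, 0]

```text
t: 11.98
tool_pos: [0.5082, -0.049, 0.0288]
tool_rot: [2.221, 2.21, -0.006]
contact_force: [-0.0, -11.8, -2.0]
opening: 0.0492
grip_force: 32.7
```

Call:
servo_tool:
  increments:
    - [0.45, 3.5, 0, -4.7, 0]
    - [0.45, 4, 0, -4, 0]
    - [0.45, 3.7, 0, -3.9, 0]
    - [0.45, 0, 0, 0, 0]

```text
t: 12.48
tool_pos: [0.5078, -0.0362, 0.0411]
tool_rot: [2.224, 2.212, -0.003]
contact_force: [-0.3, -6.4, -1.6]
opening: 0.05
grip_force: 31.7
```

```bash
python3 - <<'E'
from h import *
o,w=wsnap('w6');print(o['t'],o['tool_pos'],o['contact_force'].round(1),o['opening'])
w,C,p,R=load('w6');print([a for a in white_rows(w) if a[0]>150]);print(tilt(w,C,216,350))
E
```

```text
12.475 [ 0.50783421 -0.0362286   0.04111121] [-0.3 -6.4 -1.6] 0.05000278256862218
[(160, 193, 357, 164), (168, 193, 356, 163), (176, 194, 356, 162), (184, 194, 355, 161), (200, 195, 354, 159), (208, 196, 353, 157), (216, 196, 351, 155), (224, 197, 351, 154), (232, 197, 350, 153), (240, 198, 350, 152), (248, 198, 349, 151), (256, 218, 340, 122), (264, 217, 341, 124), (272, 216, 342, 126), (280, 215, 343, 128), (288, 214, 344, 130), (296, 213, 345, 132), (304, 212, 346, 134), (312, 210, 347, 137), (320, 209, 348, 139), (328, 208, 349, 141), (336, 207, 350, 143), (344, 206, 351, 145), (352, 205, 352, 147), (360, 205, 353, 148), (368, 207, 351, 144), (376, 208, 349, 141)]
(np.float64(-4.868359956720196), array([ 0.0371, -0.002 , -0.0303]), array([-0.0078, -0.0003, -0.035 ]), array([-0.0852, -0.0226]))
```

Call:
servo_tool:
  increments:
    - [0.45, 3.2, -0.7, -1.9, 0]
    - [0.45, 3.2, -0.7, -1.9, 0]
    - [0.45, 3.1, -0.6, -1.8, 0]
    - [0.45, 2.5, 0, -0.9, 0]
    - [0.45, 2.4, 0, -0.9, 0]
    - [0.45, 0, 0, 0, 0]

```text
t: 13.28
tool_pos: [0.5063, -0.0234, 0.0483]
tool_rot: [2.221, 2.21, -0.005]
contact_force: [1.7, -12.3, -5.0]
opening: 0.0498
grip_force: 27.9
```

```bash
python3 - <<'E'
from h import *
o,w=wsnap('w7');print(o['t'],o['tool_pos'],o['contact_force'].round(1),o['opening'])
w,C,p,R=load('w7');print([a for a in white_rows(w) if a[0]>230]);print(tilt(w,C,296,350))
E
```

```text
13.275 [ 0.50634304 -0.0233589   0.04825877] [  1.7 -12.3  -5. ] 0.0498496346623119
[(232, 203, 351, 148), (240, 203, 350, 147), (248, 204, 350, 146), (256, 204, 349, 145), (264, 220, 338, 118), (272, 220, 338, 118), (280, 219, 339, 120), (288, 217, 340, 123), (296, 216, 342, 126), (304, 214, 343, 129), (312, 213, 345, 132), (320, 211, 346, 135), (328, 210, 348, 138), (336, 208, 349, 141), (344, 207, 351, 144), (352, 205, 352, 147), (360, 205, 353, 148), (368, 206, 351, 145), (376, 208, 349, 141)]
(np.float64(71.3371222004983), array([-0.0014, -0.0001, -0.0136]), array([-0.0083, -0.0001, -0.0343]), array([ 2.9607, -0.0096]))
```

Call:
servo_tool:
  increments:
    - [0.45, -5, -0.5, -5, 0]
    - [0.45, 0, 0, -12, 0]
    - [0.45, 0, 0, -10, 0]
    - [0.45, 10, 0, 0, 0]
    - [0.45, 10, 0, 0, 0]
    - [0.45, 6, 0, 0, 0]
    - [0.45, 0, 0, 0, 0]

```text
t: 14.2
tool_pos: [0.5044, 0.0014, 0.0736]
tool_rot: [-2.227, -2.215, 0.001]
contact_force: [-0.4, -0.1, -0.1]
opening: 0.0492
grip_force: 28.4
```

```bash
python3 - <<'E'
from h import *
o,w=wsnap('w8');print(o['t'],o['tool_pos'],o['contact_force'].round(1),o['opening'])
w,C,p,R=load('w8');print([a for a in white_rows(w) if a[0]>180]);print(tilt(w,C,300,350),tilt(w,C,260,350))
s=get_image('scene');t=get_image('top')
L=np.hstack([np.vstack([crop(s,279,210,80,100,3),crop(t,278,220,80,80,3)]),crop(w,280,290,270,260,2)[:, :540] if 0 else np.pad(crop(w,280,300,270,240,2),((0,60),(0,0),(0,0)))]);save('w8',L)
E
```

```text
14.2 [0.50440173 0.00138681 0.07360132] [-0.4 -0.1 -0.1] 0.04923565278295447
[(184, 213, 350, 137), (192, 214, 350, 136), (208, 215, 348, 133), (216, 215, 347, 132), (224, 215, 347, 132), (232, 216, 346, 130), (248, 216, 346, 130), (256, 217, 346, 129), (264, 220, 338, 118), (272, 220, 338, 118), (280, 218, 339, 121), (288, 217, 341, 124), (296, 215, 342, 127), (304, 214, 344, 130), (312, 212, 345, 133), (320, 211, 347, 136), (328, 209, 348, 139), (336, 208, 350, 142), (344, 206, 351, 145), (352, 205, 353, 148), (360, 205, 353, 148), (368, 206, 351, 145), (376, 208, 349, 141)]
(np.float64(71.05111951227842), array([-0.0021, -0.0001, -0.0184]), array([-0.0078, -0.0003, -0.035 ]), array([ 2.9127, -0.0123])) (np.float64(68.7063176104052), array([ 0.0068, -0.0001, -0.0011]), array([-0.0078, -0.0003, -0.035 ]), array([ 2.5657, -0.0136]))
```

View pics/w8.png

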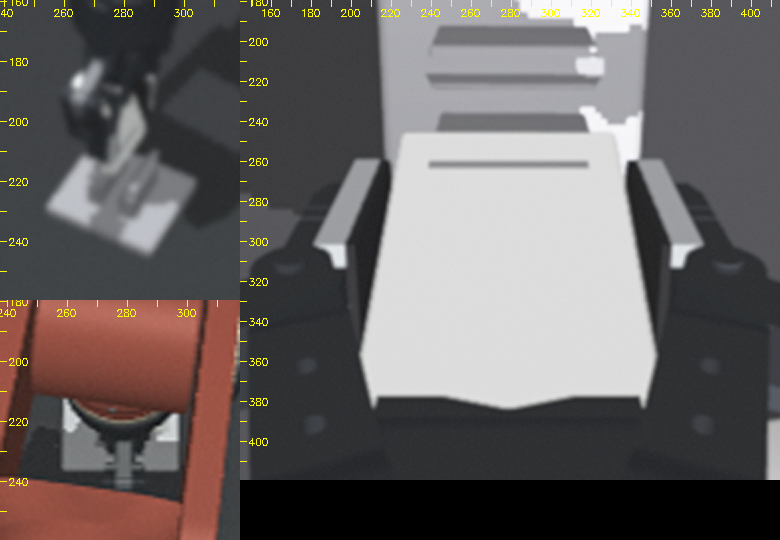

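Call:
servo_tool:
  increments:
    - [0.45, 0, 1.4, 3, 0]
    - [0.45, 0, 0, 10, 0]
    - [0.45, 0, 0, 8, 0]
    - [0.45, 0, 0, 7, 0]
    - [0.45, 3, 0, 1, 0]
    - [0.45, 3, 0, 1, 0]
    - [0.45, 3, 0, 1, 0]

```text
t: 15.22
tool_pos: [0.5064, 0.005, 0.0442]
tool_rot: [2.22, 2.211, -0.014]
contact_force: [-3.0, -13.5, 4.1]
opening: 0.0496
grip_force: 28.1
```

Call:
servo_tool:
  increments:
    - [0.45, 2, 0, 3, 0]
    - [0.45, 1.5, 0, 3, 0]
    - [0.45, 1, 0, 3, 0]
    - [0.45, 0.5, 0, 2, 0]
    - [0.45, 0, 0, 0, 0]

```text
t: 15.85
tool_pos: [0.5091, 0.0094, 0.036]
tool_rot: [2.218, 2.208, -0.009]
contact_force: [-4.3, -17.0, 13.6]
opening: 0.0499
grip_force: 25.3
```

```bash
python3 - <<'E'
from h import *
o,w=wsnap('w9');print(o['t'],o['tool_pos'],o['contact_force'].round(1),o['opening'])
w,C,p,R=load('w9');print([a for a in white_rows(w) if a[0]>240]);print(tilt(w,C,320,350))
E
```

```text
15.85 [0.50905721 0.00939081 0.03602241] [ -4.3 -17.   13.6] 0.04992555672993486
[(248, 193, 351, 158), (256, 194, 350, 156), (264, 216, 339, 123), (272, 220, 338, 118), (280, 220, 337, 117), (288, 219, 338, 119), (296, 217, 340, 123), (304, 216, 342, 126), (312, 214, 343, 129), (320, 213, 345, 132), (328, 211, 346, 135), (336, 209, 348, 139), (344, 208, 350, 142), (352, 206, 351, 145), (360, 205, 353, 148), (368, 206, 351, 145), (376, 208, 349, 141), (384, 276, 282, 6)]
(np.float64(76.69399089522278), array([-0.0068, -0.0001, -0.022 ]), array([-0.0095, -0.0001, -0.0328]), array([4.2283, 0.0071]))
```

Call:
servo_tool:
  increments:
    - [0.45, 1, -2.5, 2, 0]
    - [0.45, 1, 0, 1.5, 0]
    - [0.45, 0, 0, 0, 0]
    - [0.65, 0, 0, 0, 0]
    - [0.75, 0, 0, 0, 0]
    - [0.85, 0, 0, 0, 0]
    - [0.85, 0, 0, 0, 0]

```text
t: 16.77
tool_pos: [0.5032, 0.017, 0.028]
tool_rot: [-2.228, -2.214, 0.001]
contact_force: [0.8, 0.1, 0.5]
opening: 0.0729
grip_force: 0.0
```

```bash
python3 - <<'E'
from h import *
o,w=wsnap('w10');print(o['t'],o['tool_pos'],o['contact_force'].round(1),o['opening'])
w,C,p,R=load('w10');print([a for a in white_rows(w) if a[0]>240]);print(tilt(w,C,320,350),R[:,1])
E
```

```text
16.775 [0.50320537 0.01702571 0.02802061] [0.8 0.1 0.5] 0.07289469127911076
[(248, 202, 367, 165), (256, 202, 319, 117), (264, 203, 366, 163), (272, 203, 366, 163), (280, 203, 366, 163), (288, 204, 365, 161), (296, 204, 364, 160), (304, 205, 364, 159), (312, 205, 363, 158), (320, 206, 363, 157), (328, 206, 362, 156), (336, 207, 361, 154), (344, 207, 363, 156), (352, 207, 365, 158), (360, 221, 367, 146), (368, 219, 369, 150), (376, 218, 372, 154)]
(np.float64(6.695284452244614), array([ 0.0056,  0.0016, -0.041 ]), array([-0.0022,  0.0018, -0.0425]), array([ 0.1174, -0.0414])) [ 0.99997954 -0.00628639 -0.00118329]
```

Call:
servo_tool:
  increments:
    - [0.85, 0, 0, -15, 0]
    - [0.85, 0, 0, -35, 0]
    - [0.85, 0, 0, -35, 0]
    - [0.85, 0, 0, -10, 0]
    - [0.85, 0, 0, 0, 0]

```text
t: 17.45
tool_pos: [0.5042, 0.0166, 0.1243]
tool_rot: [2.228, 2.213, 0.002]
contact_force: [0.3, 0.5, -0.6]
opening: 0.0725
grip_force: 0.0
```

```bash
python3 - <<'E'
from h import *
o,w=wsnap('w11');print(o['t'],o['tool_pos'],o['contact_force'].round(1),o['opening'])
w,C,p,R=load('w11');print([a for a in white_rows(w) if a[0]>150])
for c in (262,282,300): print(c,w[150:390:3,c].mean(1).astype(int).tolist())
save('w11',np.hstack([crop(w,283,270,200,240,3)])[:600])
E
```

```text
17.45 [0.50420192 0.0166472  0.12432155] [ 0.3  0.5 -0.6] 0.07250844854875585
[(168, 225, 338, 113), (176, 226, 337, 111), (184, 226, 336, 110), (192, 226, 336, 110), (200, 227, 336, 109), (208, 227, 335, 108), (216, 227, 335, 108), (224, 227, 335, 108), (232, 228, 335, 107), (240, 228, 334, 106), (248, 228, 334, 106), (256, 228, 335, 107), (264, 228, 336, 108), (272, 229, 336, 107)]
262 [82, 69, 69, 80, 161, 190, 192, 191, 192, 191, 192, 192, 192, 192, 192, 189, 134, 127, 134, 190, 189, 192, 163, 140, 181, 205, 204, 204, 204, 204, 204, 205, 201, 179, 206, 207, 251, 253, 253, 253, 252, 252, 254, 101, 99, 98, 98, 99, 100, 98, 99, 99, 99, 99, 100, 99, 100, 99, 99, 99, 99, 99, 99, 100, 98, 98, 99, 101, 99, 99, 99, 99, 99, 98, 99, 90, 69, 82, 54, 53]
282 [99, 100, 99, 84, 204, 252, 254, 223, 192, 192, 192, 191, 190, 190, 190, 189, 133, 128, 135, 190, 190, 190, 163, 139, 183, 204, 204, 204, 204, 204, 204, 204, 201, 180, 206, 207, 251, 253, 253, 253, 252, 252, 254, 99, 99, 101, 99, 100, 99, 100, 99, 100, 99, 98, 100, 100, 99, 99, 99, 99, 100, 98, 100, 99, 100, 99, 99, 100, 98, 100, 99, 100, 100, 99, 75, 71, 185, 201, 104, 54]
300 [100, 99, 100, 83, 202, 252, 254, 254, 254, 239, 190, 191, 190, 189, 190, 190, 132, 128, 133, 192, 189, 190, 163, 139, 190, 204, 204, 204, 205, 204, 204, 204, 201, 177, 205, 206, 251, 253, 253, 253, 255, 255, 255, 112, 99, 99, 99, 100, 99, 100, 99, 99, 99, 99, 99, 98, 99, 100, 100, 99, 100, 99, 100, 99, 99, 100, 99, 98, 100, 98, 99, 99, 100, 89, 72, 185, 197, 76, 55, 55]
```

View pics/w11.png

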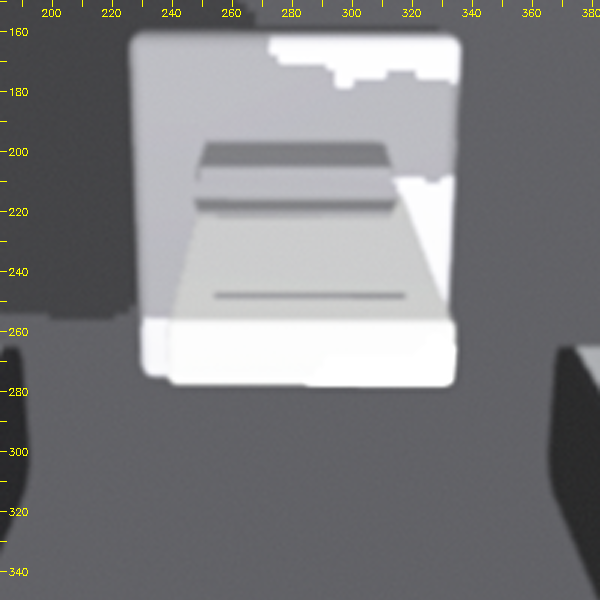

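```bash
python3 - <<'E'
from h import *
w,C,p,R=load('w11')
for r,z in((256,.0955),(278,.0945)): print([atz(C,(c,r),z).round(4) for c in (239,334.8)])
print('wall far top outer/near', [atz(C,(c,r),.048).round(4) for c,r in((250,197),(312,197),(281,205),(248.5,216.5),(315,216.5))])
print([atz(C,(c,r),.012).round(4) for c,r in((226.5,161),(336.5,161))])
print(R[:,0],R[:,1],p)
E
```

```text
[array([0.4836, 0.0143, 0.0955]), array([0.5328, 0.0139, 0.0955])]
[array([0.483 , 0.0013, 0.0945]), array([0.5334, 0.001 , 0.0945])]
wall far top outer/near [array([0.4862, 0.0336, 0.048 ]), array([0.525 , 0.0333, 0.048 ]), array([0.5056, 0.0283, 0.048 ]), array([0.4849, 0.0208, 0.048 ]), array([0.5272, 0.0206, 0.048 ])]
[array([0.4673, 0.051 , 0.012 ]), array([0.5453, 0.0505, 0.012 ])]
[ 6.64907622e-03  9.99977876e-01 -1.92612079e-04] [ 0.99997646 -0.00664874  0.00169304] [0.50420192 0.0166472  0.12432155]
```

Call:
servo_tool:
  increments:
    - [0.85, -13, 1.8, 0, 0]
    - [0.85, 0, 0, 30, 0]
    - [0.85, 0, 0, 35, 0]
    - [0.85, 0, 0, 16.7, 0]
    - [0.85, 0, 0, 0, 0]
    - [0.45, 0, 0, 0, 0]
    - [0.45, 0, 0, 0, 0]
    - [0.45, 0, 0, 0, 0]
    - [0.45, 0, 0, 0, 0]
    - [0.45, 0, 0, 0, 0]
  force: 20

```text
t: 18.75
tool_pos: [0.5067, 0.0035, 0.0433]
tool_rot: [2.227, 2.213, 0.002]
contact_force: [0.4, -0.2, 6.2]
opening: 0.0494
grip_force: 20.6
```

Call:
servo_tool:
  increments:
    - [0.45, 0, 0, -5, 0]
    - [0.45, 0, 0, -10, 0]
    - [0.45, 0, 0, -10, 0]
    - [0.45, 0, 0, -3, 0]
    - [0.45, 0, 0, 0, 0]

```text
t: 19.38
tool_pos: [0.5057, 0.0038, 0.0704]
tool_rot: [2.228, 2.214, 0.001]
contact_force: [0.5, 0.2, -0.5]
opening: 0.0498
grip_force: 20.0
```

```bash
cat >> h.py <<'E'
def colprof(w,c=281,r0=230,r1=390):
    g=w.mean(2)[:,c-3:c+4].mean(1);d=np.diff(g);return [(r,int(g[r]),int(g[r+2])) for r in range(r0,r1) if abs(d[r])>12]
def plane(n,rows):
    w,C,p,R=load(n);return white_rows(w)
E
python3 - <<'E'
from h import *
o,w=wsnap('w12');print(o['t'],o['tool_pos'],o['contact_force'].round(1),o['opening'])
print([a for a in white_rows(w) if a[0]>230]);
for c in(262,281,300): print(colprof(w,c))
E
```

```text
19.375 [0.50574886 0.00379648 0.07037463] [ 0.5  0.2 -0.5] 0.04984419966662233
[(232, 212, 345, 133), (240, 213, 345, 132), (248, 213, 345, 132), (256, 214, 345, 131), (264, 219, 339, 120), (272, 216, 342, 126), (280, 213, 345, 132), (288, 210, 348, 138), (296, 207, 351, 144), (304, 204, 354, 150), (312, 201, 357, 156), (320, 198, 360, 162), (328, 195, 363, 168), (336, 198, 360, 162), (344, 200, 358, 158), (352, 202, 356, 154), (360, 204, 354, 150)]
[(238, 182, 144), (239, 166, 150), (241, 150, 184), (304, 183, 137), (305, 167, 117), (306, 137, 122), (308, 122, 172), (309, 146, 184), (328, 196, 230), (329, 216, 239), (362, 241, 146), (363, 214, 95), (364, 146, 86), (380, 78, 51), (381, 63, 47)]
[(238, 182, 144), (239, 166, 150), (241, 150, 184), (304, 183, 137), (305, 167, 117), (306, 137, 122), (308, 122, 172), (309, 146, 183), (328, 196, 229), (329, 216, 238), (362, 240, 145), (363, 212, 95), (364, 145, 85), (383, 75, 48)]
[(238, 182, 144), (239, 166, 150), (241, 150, 184), (304, 183, 137), (305, 167, 117), (306, 137, 123), (308, 123, 172), (309, 146, 183), (328, 196, 229), (329, 216, 238), (362, 240, 143), (363, 211, 94), (364, 143, 86), (379, 80, 52), (380, 66, 48)]
```

Call:
servo_tool:
  increments:
    - [0.45, 8, 0, 0, 0]
    - [0.45, 5, 0, 0, 0]
    - [0.45, 5, 0, 0, 0]
    - [0.45, 4, 0, 0, 0]
    - [0.45, 4, 0, 0.5, 0]
    - [0.45, 5, 0, 1, 0]
    - [0.45, 5, 0, 1.5, 0]
    - [0.45, 0, 0, 0, 0]

```text
t: 20.42
tool_pos: [0.5056, 0.0403, 0.0668]
tool_rot: [-2.228, -2.214, -0.001]
contact_force: [0.3, -2.0, -0.7]
opening: 0.0493
grip_force: 21.2
```

```bash
python3 - <<'E'
from h import *
o,w=wsnap('w13');print(o['t'],o['tool_pos'],o['contact_force'].round(1),o['opening'])
print([a for a in white_rows(w) if a[0]>230]);
for c in(262,281,300): print(colprof(w,c))
E
```

```text
20.425 [0.50564155 0.04034339 0.06675728] [ 0.3 -2.  -0.7] 0.04929580593107448
[(232, 213, 347, 134), (240, 213, 346, 133), (248, 214, 347, 133), (256, 214, 346, 132), (280, 221, 338, 117), (288, 221, 337, 116), (296, 184, 374, 190), (304, 185, 372, 187), (312, 190, 367, 177), (320, 195, 363, 168), (328, 194, 363, 169), (336, 217, 342, 125), (344, 217, 341, 124)]
[(258, 146, 109), (259, 130, 102), (275, 107, 141), (276, 122, 149), (291, 164, 205), (292, 183, 221), (293, 205, 229), (331, 225, 170), (332, 196, 163), (346, 167, 202), (347, 183, 204), (349, 204, 129), (350, 179, 86), (351, 129, 77), (380, 70, 46)]
[(258, 146, 110), (259, 130, 102), (275, 107, 140), (276, 121, 150), (291, 163, 203), (292, 181, 220), (293, 203, 229), (331, 223, 170), (332, 195, 163), (346, 167, 202), (347, 183, 204), (349, 204, 129), (350, 179, 87), (351, 129, 77), (383, 68, 43)]
[(258, 146, 109), (259, 130, 101), (275, 106, 138), (276, 120, 149), (291, 162, 202), (292, 180, 220), (293, 202, 228), (331, 223, 171), (332, 196, 163), (346, 167, 201), (347, 183, 205), (349, 205, 137), (350, 183, 93), (351, 137, 78), (352, 93, 79), (379, 72, 46), (380, 58, 43)]
```

```bash
cat >> h.py <<'E'
from scipy.optimize import fsolve
def trow(x,z): # row of a tool-frame point (x,0,z)
    c=get_calibration('wrist');M=np.array(c['mount']);q=np.linalg.inv(M)@[x,0,z,1];return c['cy']+c['fy']*q[1]/q[2]
def bend(rb,rw,L=.0265,zg=-.0234):
    # rows of the B end's back and window edges -> lean phi (deg, B toward +tool x), offset x0 of axis at the pads
    def f(v):
        s,c=np.sin(v[0]),np.cos(v[0]);E=np.array([v[1]+L*s,zg-L*c]);n=.006*np.array([c,s])
        return trow(*(E+n))-rb,trow(*(E-n))-rw
    v=fsolve(f,[.3,0]);return np.degrees(v[0]).round(1),v[1].round(4)
E
python3 - <<'E'
from h import *
for L in(.023,.0265,.03): print(L,bend(329,363,L),bend(293,331.5,L),bend(293,350,L),bend(276,331.5,L))
E
```

```text
0.023 (np.float64(2.1), np.float64(-0.001)) (np.float64(10.6), np.float64(0.0073)) (np.float64(27.3), np.float64(-0.0035)) (np.float64(25.0), np.float64(0.0038))
0.0265 (np.float64(-0.9), np.float64(0.0029)) (np.float64(5.4), np.float64(0.0113)) (np.float64(26.3), np.float64(-0.0025)) (np.float64(24.3), np.float64(0.0045))
0.03 (np.float64(-3.6), np.float64(0.0069)) (np.float64(1.2), np.float64(0.0155)) (np.float64(25.4), np.float64(-0.0015)) (np.float64(23.3), np.float64(0.0056))h.py:66: RuntimeWarning: The iteration is not making good progress, as measured by the 
 improvement from the last ten iterations.
  v=fsolve(f,[.3,0]);return np.degrees(v[0]).round(1),v[1].round(4)
h.py:66: RuntimeWarning: The iteration is not making good progress, as measured by the 
 improvement from the last five Jacobian evaluations.
  v=fsolve(f,[.3,0]);return np.degrees(v[0]).round(1),v[1].round(4)
```

Call:
servo_tool:
  increments:
    - [0.45, 4, 0, 1.5, 0]
    - [0.45, 4, 0, 2, 0]
    - [0.45, 3, 0, 2, 0]
    - [0.45, 3, 0, 2, 0]
    - [0.45, 0, 0, 0, 0]

```text
t: 21.1
tool_pos: [0.5058, 0.0541, 0.0592]
tool_rot: [-2.228, -2.214, -0.001]
contact_force: [-1.4, -2.2, 0.2]
opening: 0.0497
grip_force: 21.3
```

```bash
python3 - <<'E'
from h import *
o,w=wsnap('w14');print(o['t'],o['tool_pos'],o['contact_force'].round(1),o['opening'])
print([a for a in white_rows(w) if a[0]>230]);
for c in(240,262,281,300,320): print(c,colprof(w,c,200))
for f in (25,35,40,45,50,55,60):
    s,c=np.sin(np.radians(f)),np.cos(np.radians(f))
    for x0 in(-.004,0): print(f,x0,[round(trow(x0+a*s+b*c,-.0234-a*c+b*s)) for a,b in((.0265,.006),(.0265,-.006),(0,-.006))])
# top views of nest: save for later numeric work
E
```

```text
21.1 [0.50579872 0.05412162 0.05921641] [-1.4 -2.2  0.2] 0.049710296721742646
[(248, 211, 350, 139), (256, 211, 349, 138), (264, 220, 339, 119), (272, 220, 338, 118), (280, 192, 366, 174), (288, 188, 370, 182), (296, 184, 374, 190), (304, 185, 373, 188), (312, 190, 367, 177), (320, 201, 356, 155), (336, 214, 344, 130), (344, 261, 297, 36), (352, 215, 343, 128), (360, 215, 343, 128), (368, 216, 342, 126), (376, 236, 322, 86)]
240 [(238, 72, 107), (239, 91, 114), (243, 127, 150), (276, 173, 219), (277, 193, 230), (355, 222, 197), (376, 169, 91), (377, 144, 49), (378, 91, 44)]
262 [(238, 68, 105), (239, 87, 113), (276, 172, 218), (277, 192, 230), (278, 218, 236), (321, 216, 176), (322, 204, 147), (323, 176, 134), (324, 147, 133), (329, 136, 178), (330, 150, 204), (331, 178, 215), (337, 212, 108), (338, 179, 45), (339, 108, 69), (340, 45, 125), (341, 69, 144), (342, 125, 111), (343, 144, 99), (345, 99, 102), (346, 115, 91), (350, 108, 224), (351, 149, 251), (352, 224, 254), (355, 245, 177), (356, 207, 176), (380, 179, 72), (381, 131, 46), (382, 72, 45)]
281 [(238, 68, 105), (239, 87, 113
[... 907 characters left out ...]
), (356, 207, 176), (378, 176, 125), (379, 162, 76), (380, 125, 48), (381, 76, 45)]
320 [(238, 65, 104), (239, 84, 114), (242, 120, 151), (243, 132, 169), (244, 151, 180), (250, 204, 240), (251, 226, 243), (276, 232, 216), (336, 223, 254), (355, 248, 212), (356, 228, 211), (373, 196, 161), (374, 180, 148), (375, 161, 126), (376, 148, 81), (377, 126, 49), (378, 81, 44)]
25 -0.004 [307, 348, 332]
25 0 [295, 337, 323]
35 -0.004 [291, 332, 332]
35 0 [280, 321, 323]
40 -0.004 [284, 324, 332]
40 0 [273, 312, 323]
45 -0.004 [278, 316, 332]
45 0 [266, 304, 323]
50 -0.004 [271, 308, 332]
50 0 [260, 296, 322]
55 -0.004 [266, 300, 331]
55 0 [254, 288, 322]
60 -0.004 [261, 292, 331]
60 0 [249, 281, 321]
```

Call:
servo_tool:
  increments:
    - [0.45, 0, 0, -20, 0]
    - [0.45, 0, 0, -45, 0]
    - [0.45, 0, 0, -50, 0]
    - [0.45, -10, 1, -36, 0]
    - [0.45, -40, 3, 0, 0]
    - [0.45, -48, 4, 0, 0]
    - [0.45, -48, 4, 0, 0]
    - [0.45, -48, 4, 0, 0]
    - [0.45, -48, 4, 0, 0]
    - [0.45, -48, 4, 0, 0]
    - [0.45, -40, 4, 0, 0]
    - [0.45, -24, 0, 0, -5.8]

```text
t: 22.65
tool_pos: [0.5319, -0.3014, 0.2097]
tool_rot: [-2.111, -2.325, -0.004]
contact_force: [-0.6, 0.1, -0.5]
opening: 0.0499
grip_force: 21.3
```

Call:
servo_tool:
  increments:
    - [0.45, 0, 0, 0, -5.8]
    - [0.45, 0, 0, 0, 0]
    - [0.45, 0, 0, 0, 0]

```text
t: 23.02
tool_pos: [0.5317, -0.2997, 0.2101]
tool_rot: [-1.994, -2.427, -0.002]
contact_force: [1.0, -0.6, -1.0]
opening: 0.0494
grip_force: 21.3
```

```bash
python3 - <<'E'
from h import *
o,w=wsnap('w15');R=Ro.from_rotvec(o['tool_rot']).as_matrix();print(o['t'],o['tool_pos'],R[:,0],R[:,1],o['contact_force'].round(1),o['opening'])
T,S=cal('top'),cal('scene');W=cal('wrist',o)
a=[(357.75,199.75),(390,194.25),(362,226.75),(396.25,220.5)];b=[(171.75,183),(203,190.5),(183.5,169.25),(213,175.5)]
A=np.array([atz(T,q,.071) for q in a]);B=np.array([atz(S,q,.071) for q in b]);print(A.round(4),A.mean(0),B.round(4),B.mean(0),sep='\n')
c=np.array([.5167,-.2207]);u=np.array([.981,.194]);v=np.array([-.194,.981])
print([proj(W,np.r_[c+sx*.017*u+sy*.0445*v,.065]).round(0) for sx in(-1,1) for sy in(-1,1)])
g=w.mean(2)
r=np.hypot(cv2.Sobel(g,6,1,0),cv2.Sobel(g,6,0,1))
np.set_printoptions(linewidth=400)
print(g[:200:8,190:400:7].astype(int))
E
```

```text
23.025 [ 0.53170061 -0.29973021  0.21013421] [-0.19379448  0.9810416   0.00104149] [9.81042093e-01 1.93794000e-01 5.44331143e-04] [ 1.  -0.6 -1. ] 0.04944678670869818
[[ 0.5375 -0.1717  0.071 ]
 [ 0.5494 -0.243   0.071 ]
 [ 0.4782 -0.1789  0.071 ]
 [ 0.4914 -0.2538  0.071 ]]
[ 0.5141316  -0.21186221  0.071     ]
[[ 0.5569 -0.2475  0.071 ]
 [ 0.5428 -0.1715  0.071 ]
 [ 0.507  -0.2489  0.071 ]
 [ 0.4917 -0.1767  0.071 ]]
[ 0.52461308 -0.21115077  0.071     ]
[array([258., 153.]), array([257.,  30.]), array([301., 153.]), array([303.,  30.])]
[[239 239 239 239 239 239 240 239 239 239 239 239 239 239 239 239 239 239 239 239 239 239 239 238 239 239 239 239 239 229]
 [239 239 239 239 239 239 239 239 239 239 238 239 240 239 239 239 239 239 239 239 239 239 238 239 239 240 239 239 116 126]
 [239 239 239 239 239 239 239 239 239 203 234 234 234 233 232 231 230 229 227 228 239 239 239 239 239 239 239 240  63 135]
 [236 240 239 239 239 238 239 239 230 143  84 178 173 176 154 159 143 138  98 239 238 239 239 239 238 239 239 207  53 141]
 [164 228 240 238 239 239 239 232 231 240 157 231 235 234 235 
[... 1821 characters left out ...]
145 149 150 150 149 155 234 233 232 221 238 238 238 238 238 238 238 145 111  58  59]
 [161 161 161 161 161 160 161 161 161 162 157 157 154 155 157 158 156 153 235 238 238 238 238 238 238 239 119 122  81  76]
 [160 160 161 160 161 160 161 161 160 160 161 160 160 161 160 160 161 160 238 238 238 238 238 238 238 238  90 132 155 151]
 [160 161 161 159 160 161 160 161 160 161 162 160 161 161 159 160 160 170 238 238 238 238 238 238 237 239  65 133 153 151]
 [158 160 160 160 159 159 160 160 161 159 159 161 160 230 238 238 238 238 238 238 238 238 237 237 238 239  54 147 152 152]
 [159 161 159 160 161 161 160 160 161 160 159 160 160 238 237 238 238 237 237 237 237 237 238 238 237 205  55 152 151 151]]
```

```bash
python3 - <<'E'
from h import *
w,C,p,R=load('w15');g=w.mean(2).astype(int)
for c in(272,285,298,305): print('col',c,g[8:46,c].tolist(),g[138:172,c].tolist())
for r in(56,72,90,110): print('row',r,dict(l=g[r,250:275].tolist(),r=g[r,295:325].tolist()))
for r in range(14,48,3): print(r,g[r,236:262:2].tolist(),g[r,304:334:2].tolist())
for r in range(126,166,3): print(r,g[r,236:270:2].tolist(),g[r,300:330:2].tolist())
E
```

```text
col 272 [240, 238, 230, 222, 224, 229, 231, 231, 233, 236, 238, 237, 231, 205, 154, 124, 168, 225, 232, 231, 231, 230, 231, 231, 231, 231, 231, 231, 230, 232, 231, 231, 231, 231, 232, 232, 232, 231] [147, 146, 148, 147, 146, 146, 146, 147, 145, 136, 126, 129, 142, 150, 149, 149, 150, 151, 148, 140, 134, 144, 157, 161, 161, 162, 162, 161, 161, 161, 160, 161, 160, 160]
col 285 [239, 238, 230, 219, 221, 227, 230, 231, 233, 236, 237, 236, 231, 212, 165, 123, 152, 208, 229, 231, 231, 231, 231, 231, 231, 231, 230, 231, 231, 231, 231, 232, 231, 231, 232, 232, 232, 232] [144, 144, 144, 144, 145, 144, 143, 144, 143, 137, 126, 125, 140, 150, 149, 148, 155, 181, 206, 207, 186, 161, 157, 160, 161, 161, 161, 161, 162, 162, 160, 161, 160, 162]
col 298 [239, 238, 230, 216, 218, 226, 229, 229, 231, 235, 237, 236, 233, 217, 174, 134, 158, 217, 236, 238, 237, 237, 237, 237, 237, 237, 237, 237, 237, 237, 238, 237, 237, 237, 238, 238, 238, 238] [236, 237, 237, 236, 237, 236, 237, 238, 237, 233, 205, 178, 208, 231, 234, 233, 234, 236, 235, 228, 204, 172, 160, 160, 160, 161, 161, 161, 160, 161, 161, 159, 
[... 4891 characters left out ...]
, 221, 237, 238, 238, 238, 238, 238]
156 [161, 160, 161, 161, 162, 161, 160, 162, 157, 138, 145, 146, 146, 146, 147, 147, 146] [236, 236, 236, 236, 235, 235, 230, 185, 203, 237, 238, 238, 238, 238, 238]
159 [161, 162, 161, 161, 161, 162, 161, 162, 161, 156, 145, 144, 143, 144, 144, 145, 144] [172, 166, 164, 170, 144, 138, 172, 194, 219, 238, 238, 238, 238, 238, 238]
162 [161, 161, 162, 161, 160, 162, 162, 162, 161, 161, 161, 162, 161, 161, 162, 160, 162] [160, 162, 161, 160, 162, 163, 226, 239, 238, 238, 238, 238, 238, 238, 238]
165 [160, 162, 160, 161, 161, 161, 160, 161, 162, 161, 160, 161, 161, 161, 161, 162, 161] [162, 161, 161, 161, 161, 163, 188, 231, 238, 238, 238, 238, 238, 239, 238]
```

```bash
python3 - <<'E'
from h import *
w,C,p,R=load('w15')
f=lambda c,r,z: (R.T@(atz(C,(c,r),z)-p))[:2].round(4)*1000
print('inner far/near top', f(285,21.7,.071),f(285,149.8,.071),'bottom',f(285,25,.065),f(285,147,.065),'outer',f(285,10,.071),f(285,158,.071))
print('lugs in L far,near',f(248.8,34,.071),f(250,137,.071),'R',f(326,34,.071),f(321.5,137,.071))
print('wall L far near',f(252,17,.071),f(254.5,153,.071),'R',f(322.5,17,.071),f(317,153,.071))
print('bed L',f(262,56,.065),f(262.8,90,.065),f(263.5,120,.065))
E
```

```text
inner far/near top [128.8   4. ] [39.   4.5] bottom [127.9   4.1] [40.5  4.6] outer [136.2   4. ] [32.6  4.6]
lugs in L far,near [120.8 -21.8] [ 48.7 -22.4] R [120.9  33.3] [48.8 32.6]
wall L far near [131.7 -19.3] [ 36.5 -19.2] R [131.8  30.4] [36.5 29.5]
bed L [107.1 -12.8] [ 83.3 -12.5] [ 61.2 -12.2]
```

Call:
servo_tool:
  increments:
    - [0.45, 30, 5.4, 0, 0]
    - [0.45, 35, 0, 10, 0]
    - [0.45, 24, 0, 30, 0]
    - [0.45, 0, 0, 35, 0]
    - [0.45, 0, 0, 25, 0]
    - [0.45, 0, 0, 15, 0]
    - [0.45, 0, 0, 0, 0]

```text
t: 23.95
tool_pos: [0.5189, -0.2116, 0.0944]
tool_rot: [-1.992, -2.426, 0.0]
contact_force: [0.9, -0.6, -1.8]
opening: 0.0498
grip_force: 21.2
```

Call:
servo_tool:
  increments:
    - [0.45, 0, 0, 3, 0]
    - [0.45, 0, 0, 3, 0]
    - [0.45, 0, 0, 3, 0]
    - [0.45, 0, 0, 2, 0]

```text
t: 24.45
tool_pos: [0.5195, -0.2122, 0.0844]
tool_rot: [1.994, 2.428, 0.0]
contact_force: [1.1, -0.3, 0.5]
opening: 0.0499
grip_force: 21.2
```

Call:
servo_tool:
  increments:
    - [0.45, 0.5, 0, 1.5, 0]
    - [0.45, 0.5, 0, 1.5, 0]
    - [0.45, 0, 0, 0, 0]

```text
t: 24.82
tool_pos: [0.5195, -0.2115, 0.0824]
tool_rot: [1.993, 2.427, -0.001]
contact_force: [-2.7, 1.1, 4.9]
opening: 0.0497
grip_force: 21.8
```

Call:
servo_tool:
  increments:
    - [0.45, 1, 0, 1.5, 0]
    - [0.45, 1, 0, 1.5, 0]
    - [0.45, 0, 0, 0, 0]

```text
t: 25.2
tool_pos: [0.5193, -0.2093, 0.0796]
tool_rot: [1.993, 2.427, 0.0]
contact_force: [-3.4, 2.8, 6.9]
opening: 0.05
grip_force: 21.9
```

Call:
servo_tool:
  increments:
    - [0.45, 1.7, 0, 2, 0]
    - [0.45, 1.7, 0, 2, 0]
    - [0.45, 1.6, 0, 2, 0]
    - [0.45, 1.2, 0, 3, 0]
    - [0.45, 1.2, 0, 3, 0]
    - [0.45, 0, 0, 0, 0]

```text
t: 25.95
tool_pos: [0.5178, -0.2014, 0.0666]
tool_rot: [1.993, 2.428, 0.002]
contact_force: [0.1, 1.9, 2.6]
opening: 0.0498
grip_force: 21.0
```

```bash
python3 - <<'E'
from h import *
o,w=wsnap('w16');print(o['t'],o['tool_pos'],o['contact_force'].round(1),o['opening'])
print([a for a in white_rows(w) if a[0]>150]);
for c in(250,281,310): print(c,colprof(w,c,170))
E
```

```text
25.95 [ 0.51777297 -0.20144986  0.06656841] [0.1 1.9 2.6] 0.04980045397698637
[(152, 99, 504, 405), (160, 100, 444, 344), (168, 101, 442, 341), (176, 102, 441, 339), (200, 220, 342, 122), (208, 220, 342, 122), (216, 223, 337, 114), (224, 219, 340, 121), (232, 215, 344, 129), (240, 111, 431, 320), (248, 112, 430, 318), (256, 113, 429, 316), (264, 203, 428, 225), (272, 201, 358, 157), (280, 200, 358, 158), (288, 198, 359, 161), (296, 201, 357, 156), (304, 203, 355, 152), (336, 211, 347, 136), (344, 209, 349, 140), (368, 259, 298, 39), (376, 261, 297, 36)]
250 [(176, 150, 111), (177, 136, 93), (178, 111, 89), (193, 100, 129), (194, 114, 135), (363, 144, 204), (364, 173, 214), (376, 213, 157), (377, 198, 91), (378, 157, 37), (379, 91, 19), (380, 37, 19)]
281 [(177, 144, 100), (178, 125, 89), (194, 106, 133), (304, 127, 86), (305, 107, 80), (312, 74, 33), (313, 57, 18), (314, 33, 18), (324, 21, 60), (325, 36, 77), (326, 60, 82), (330, 85, 122), (331, 101, 134), (332, 122, 137), (347, 135, 83), (348, 119, 40), (349, 83, 18), (350, 40, 17), (355, 19, 90), (356, 45, 123), (357, 90, 124), (359, 124, 52), (360, 95, 22), (361, 52, 23), (364, 25, 90), (365, 41, 155), (366, 90, 194), (367, 155, 175), (368, 194, 105), (369, 175, 39), (370, 105, 23), (371, 39, 27), (373, 27, 109), (374, 52, 161), (375, 109, 172), (377, 172, 65), (378, 129, 30), (379, 65, 27)]
310 [(177, 149, 107), (178, 134, 91), (179, 107, 90), (194, 101, 129), (195, 116, 136), (210, 160, 130), (211, 147, 126), (257, 127, 118), (348, 139, 169), (349, 151, 182), (350, 169, 189), (376, 211, 132), (377, 188, 64), (378, 132, 25), (379, 64, 19)]
```

Call:
servo_tool:
  increments:
    - [0.45, 0.8, 0, 3, 0]
    - [0.45, 0.8, 0, 3, 0]
    - [0.45, 0.4, 0, 3, 0]
    - [0.45, 0.3, 0, 3, 0]
    - [0.45, 0.2, 0, 3, 0]
    - [0.45, 0, 0, 2.5, 0]
    - [0.45, 0, 0, 0, 0]

```text
t: 26.88
tool_pos: [0.5167, -0.1995, 0.0484]
tool_rot: [-1.993, -2.428, 0.0]
contact_force: [-0.1, 1.6, 1.5]
opening: 0.0498
grip_force: 20.5
```

Call:
servo_tool:
  increments:
    - [0.45, 0, 0, 2, 0]
    - [0.45, 0, 0, 2, 0]
    - [0.45, 0, 0, 1.5, 0]
    - [0.45, 0, 0, 0, 0]

```text
t: 27.38
tool_pos: [0.5168, -0.1995, 0.0432]
tool_rot: [-1.993, -2.428, 0.0]
contact_force: [-0.6, 2.3, 2.1]
opening: 0.0495
grip_force: 20.6
```

```bash
python3 - <<'E'
from h import *
o,w=wsnap('w17');print(o['t'],o['tool_pos'],o['contact_force'].round(1),o['opening'])
print([a for a in white_rows(w) if a[0]>100]);
for c in(235,250,281,310,325): print(c,colprof(w,c,120))
E
```

```text
27.375 [ 0.51683751 -0.19945847  0.04318113] [-0.6  2.3  2.1] 0.04947416553568575
[(144, 73, 531, 458), (152, 73, 539, 466), (160, 74, 539, 465), (168, 75, 479, 404), (176, 76, 467, 391), (184, 78, 466, 388), (192, 79, 465, 386), (224, 211, 355, 144), (232, 211, 354, 143), (240, 216, 312, 96), (256, 89, 357, 268), (264, 90, 357, 267), (272, 203, 355, 152), (280, 203, 354, 151), (328, 207, 350, 143), (336, 208, 350, 142), (344, 209, 349, 140), (352, 207, 351, 144)]
235 [(132, 33, 78), (133, 53, 93), (134, 78, 98), (138, 108, 133), (192, 137, 95), (193, 115, 87), (216, 107, 129), (240, 131, 102), (241, 114, 100), (376, 144, 72), (377, 121, 27), (378, 72, 18)]
250 [(132, 31, 73), (133, 47, 92), (134, 73, 98), (192, 139, 97), (193, 120, 87), (216, 104, 128), (240, 125, 102), (253, 119, 140), (377, 136, 63), (378, 107, 27), (379, 63, 20)]
281 [(133, 39, 89), (134, 66, 98), (192, 146, 102), (193, 130, 88), (194, 102, 87), (216, 98, 125), (240, 125, 101), (253, 119, 142), (281, 137, 92), (282, 116, 85), (293, 75, 27), (294, 50, 20), (312, 23, 65), (313, 40, 83), (314, 65, 88), (322, 90, 127), (323, 104, 143), (324, 127, 147), (353, 144, 76), (354, 123, 32), (355, 76, 18), (356, 32, 20), (367, 19, 87), (368, 43, 126), (369, 87, 143), (370, 126, 143), (372, 143, 87), (373, 126, 43), (374, 87, 21), (375, 43, 18)]
310 [(133, 32, 76), (134, 50, 93), (135, 76, 98), (193, 137, 94), (194, 114, 86), (217, 106, 128), (240, 125, 100), (252, 109, 135), (253, 121, 144), (372, 182, 223), (373, 203, 227), (376, 227, 143), (377, 204, 69), (378, 143, 26), (379, 69, 18)]
325 [(133, 29, 70), (134, 43, 91), (135, 70, 99), (193, 141, 97), (194, 122, 86), (217, 103, 127), (240, 125, 100), (252, 109, 136), (253, 122, 145), (357, 149, 177), (358, 162, 180), (361, 185, 223), (362, 203, 227), (376, 226, 114), (377, 191, 38), (378, 114, 15), (379, 38, 20)]
```

Call:
servo_tool:
  increments:
    - [0.45, -0.5, 0, 1.5, 0]
    - [0.45, -0.5, 0, 1.5, 0]
    - [0.45, 0, 0, 1, 0]
    - [0.45, 0, 0, 0, 0]

```text
t: 27.92
tool_pos: [0.5173, -0.2005, 0.0405]
tool_rot: [-1.993, -2.428, 0.0]
contact_force: [-3.9, 3.8, 9.5]
opening: 0.0495
grip_force: 21.2
```

```bash
python3 - <<'E'
from h import *
o,w=wsnap('w18');print(o['t'],o['tool_pos'],o['contact_force'].round(1),o['opening'])
print([a for a in white_rows(w) if a[0]>200]);
for c in(250,310): print(c,colprof(w,c,180,300))
E
```

```text
27.925 [ 0.51725552 -0.20052133  0.04053315] [-3.9  3.8  9.5] 0.04947088575058658
[(224, 209, 356, 147), (232, 209, 355, 146), (256, 202, 356, 154), (264, 203, 356, 153), (272, 203, 355, 152), (328, 207, 350, 143), (336, 208, 350, 142), (344, 208, 349, 141), (352, 208, 350, 142)]
250 [(191, 135, 93), (192, 113, 86), (215, 102, 126), (239, 121, 97), (250, 110, 134)]
310 [(191, 144, 107), (192, 131, 89), (193, 107, 85), (216, 104, 126), (239, 119, 96), (250, 111, 138)]
```

Call:
servo_tool:
  increments:
    - [0.55, 0, 0, 0, 0]
    - [0.65, 0, 0, 0, 0]
    - [0.8, 0, 0, 0, 0]
    - [0.8, 0, 0, 0, 0]
    - [0.8, 0, 0, -10, 0]
    - [0.8, 0, 0, -40, 0]
    - [0.8, 0, 0, -50, 0]
    - [0.8, -30, 0, -50, 0]
    - [0.8, -40, 0, -20, 0]
    - [0.8, -27, 0, 0, 0]
    - [0.8, 0, 0, 0, 0]
    - [0.8, 0, 0, 0, 0]

```text
t: 29.48
tool_pos: [0.5357, -0.2949, 0.2091]
tool_rot: [-1.993, -2.427, -0.0]
contact_force: [-0.0, 0.8, -0.1]
opening: 0.0685
grip_force: 0.0
```

```bash
python3 - <<'E'
from h import *
o,w=wsnap('w19');print(o['t'],o['tool_pos'],o['contact_force'].round(1),o['opening'])
w,C,p,R=load('w19');g=w.mean(2).astype(int);print(R[:,0])
q=[proj(C,[.5206+a*.981-b*.194,-.2163+a*.194+b*.981,.077]).round(0).tolist() for a in(-.025,.025) for b in(-.042,.042)];print(q)
np.set_printoptions(linewidth=400)
for c in(268,281,294,304): print('col',c,g[0:50,c].tolist(),'|',g[136:176,c].tolist())
for r in(50,75,100,125): print('row',r,g[r,236:270].tolist(),'|',g[r,298:332].tolist())
E
```

```text
29.475 [ 0.53569275 -0.29487731  0.20911483] [-0.   0.8 -0.1] 0.06852672618369829
[-0.19474468  0.98085343  0.00102746]
[[247.0, 152.0], [244.0, 30.0], [313.0, 152.0], [316.0, 30.0]]
col 268 [226, 231, 237, 238, 239, 239, 240, 239, 239, 239, 239, 239, 240, 239, 239, 238, 231, 222, 225, 229, 231, 231, 234, 236, 237, 236, 230, 203, 153, 118, 162, 227, 243, 244, 244, 244, 244, 244, 244, 244, 244, 244, 244, 244, 244, 244, 244, 244, 244, 245] | [163, 163, 162, 162, 161, 162, 162, 162, 162, 162, 162, 162, 161, 154, 141, 134, 134, 125, 124, 140, 149, 150, 149, 149, 149, 147, 141, 131, 138, 153, 160, 162, 161, 160, 160, 160, 160, 162, 160, 160]
col 281 [225, 231, 236, 239, 239, 239, 239, 239, 239, 239, 239, 239, 239, 239, 239, 238, 228, 215, 219, 227, 230, 231, 233, 236, 237, 236, 231, 211, 162, 123, 163, 227, 243, 245, 245, 245, 244, 244, 244, 244, 244, 245, 244, 245, 244, 233, 195, 168, 167, 171] | [162, 161, 162, 161, 162, 161, 162, 161, 162, 162, 162, 162, 161, 156, 143, 137, 140, 132, 124, 136, 148, 150, 149, 149, 150, 149, 142, 138, 142, 156, 159, 162, 161, 160, 161, 160, 160, 160, 160
[... 1621 characters left out ...]

row 100 [162, 161, 163, 163, 162, 161, 163, 163, 158, 145, 147, 157, 165, 166, 165, 165, 165, 166, 164, 165, 166, 163, 165, 164, 166, 166, 165, 166, 166, 166, 157, 119, 74, 79] | [245, 245, 246, 246, 245, 246, 246, 246, 246, 246, 246, 246, 246, 244, 231, 216, 225, 236, 239, 239, 239, 238, 238, 238, 239, 239, 239, 239, 238, 239, 239, 239, 238, 238]
row 125 [161, 162, 161, 162, 162, 162, 162, 162, 162, 157, 150, 151, 158, 163, 163, 164, 164, 164, 163, 164, 163, 163, 163, 164, 163, 163, 163, 163, 165, 165, 157, 127, 80, 41] | [246, 246, 246, 246, 245, 245, 246, 245, 246, 245, 246, 246, 245, 237, 225, 229, 237, 238, 238, 238, 238, 238, 238, 238, 238, 238, 238, 238, 238, 238, 239, 238, 238, 238]
```

```bash
python3 - <<'E'
from h import *
w,C,p,R=load('w19')
f=lambda c,r,z: (R.T@(atz(C,(c,r),z)-p))[:2]*1000
for z in(.077,.080): 
    a,b=f(285,30.5,z),f(285,149.7,z);print(z,'ends',a.round(1),b.round(1),'len',(a-b)[0].round(1),'mid',((a+b)/2)[0].round(1))
    l1,r1=f(244.5,75,z),f(312.7,75,z);l2,r2=f(245.5,125,z),f(311.7,125,z);print('w',(r1-l1)[1].round(2),(r2-l2)[1].round(2),'mid',((l1+r1)/2)[1].round(2),((l2+r2)/2)[1].round(2))
a,b=f(285,27.6,.071),f(285,155.4,.071);print('nest inner',a.round(1),b.round(1),'mid',(a+b)[0]/2)
E
```

```text
0.077 ends [121.8   3.9] [39.9  4.4] len 82.0 mid 80.8
w 48.82 49.19 mid -0.48 -0.45
0.08 ends [121.3   3.9] [40.2  4.4] len 81.1 mid 80.7
w 48.29 48.65 mid -0.48 -0.45
nest inner [124.8   4. ] [34.8  4.5] mid 79.79286037096382
```

Call:
servo_tool:
  increments:
    - [0, -20, 0, 0, 0]
    - [0, -40, 0, 0, 0]
    - [0, -45, 0, 0, 0]
    - [0, -25, 0, 0, 0]
    - [0, 0, 0, 0, 0]
    - [0, 0, 0, 0, 0]

```text
t: 30.28
tool_pos: [0.5612, -0.4227, 0.209]
tool_rot: [-1.993, -2.428, -0.0]
contact_force: [-0.7, -0.0, 0.5]
opening: -0.0001
grip_force: 0.0
```

```bash
python3 - <<'E'
from h import *
o,w=wsnap('w20');print(o['t'],o['tool_pos'],o['opening'])
w,C,p,R=load('w20')
print(proj(C,[.5436,-.348,.081]))
g=cv2.cvtColor(w,cv2.COLOR_RGB2GRAY)
h=cv2.HoughCircles(g[:200],cv2.HOUGH_GRADIENT,1,20,param1=80,param2=18,minRadius=15,maxRadius=45)
for c in h[0][:4]:
    X=atz(C,c[:2],.081);print(c,X.round(4),(R.T@(X-p)*1000).round(1),'r mm',c[2]*(p[2]+.141-.081)/358*1000)
np.set_printoptions(linewidth=300)
u,v=proj(C,[.5436,-.348,.081]).astype(int);print(g[v-56:v+57:8,u-63:u+64:7])
E
```

```text
30.275 [ 0.56123341 -0.42270314  0.20903006] -8.082129629434956e-05
[275.48610565  98.72745611]
[277.5 108.5  28.6] [ 0.5463 -0.3543  0.081 ] [ 69.9  -1.3 128.1] r mm 21.49234610402823
[[157 224 237 237 238 238 238 238 238 239 239 240 239 239 239 240 240 240 239]
 [157 158 238 238 238 238 238 239 239 239 239 240 239 240 240 240 240 240 240]
 [158 158 157 238 238 238 238 238 239 239 239 239 239 240 240 240 240 240 240]
 [159 158 158 167 238 238 238 239 238 239 240 239 239 240 239 240 240 240 241]
 [161 159 158 159 161 226 239 238 239 238 240 240 240 239 240 241 240 241 241]
 [158 159 158 157 157 158 157 132 129 146 151 143 236 240 240 240 240 241 240]
 [158 159 159 158 158 158  94  90 126 167 169 165 153 236 240 240 241 241 241]
 [159 159 157 158 159 159  95 102 101 152 169 170 162 140 241 240 241 241 241]
 [158 159 159 158 159 151  86  99 100 100 168 170 172 149 241 241 241 240 241]
 [158 158 159 158 158 155  90  98  98  98  98 170 168 141 241 241 241 241 241]
 [158 158 159 159 158 158  85  90  96  95  96 113 148 216 241 241 241 241 241]
 [158 157 159 158 159 159 160  83  86  84  80 149 191 240 241 241 241 241 241]
 [158 157 157 159 158 158 159 159 157 145 150 241 240 240 241 241 241 241 242]
 [158 158 158 158 158 159 159 159 158 159 158 221 240 240 241 241 241 242 242]
 [155 155 156 156 157 156 157 158 158 159 159 157 158 158 241 242 242 242 242]]
```

Call:
servo_tool:
  increments:
    - [0, 35, -1.5, 0, 0]
    - [0, 34.5, 0, 0, 0]
    - [0, 0, 0, 30, 0]
    - [0, 0, 0, 45, 0]
    - [0, 0, 0, 35, 0]
    - [0, 0, 0, 8, 0]
    - [0, 0, 0, 0, 0]

```text
t: 31.2
tool_pos: [0.5465, -0.3548, 0.0919]
tool_rot: [1.993, 2.428, 0.0]
contact_force: [1.0, -0.3, 0.6]
opening: 0.0
grip_force: 0.0
```

Call:
servo_tool:
  increments:
    - [0, 0, 0, 4, 0]
    - [0, 0, 0, 4, 0]
    - [0, 0, 0, 4, 0]
    - [0, 0, 0, 4, 0]
    - [0, 0, 0, 4, 0]
    - [0, 0, 0, 3, 0]
    - [0, 0, 0, 2, 0]
    - [0, 0, 0, 0, 0]

```text
t: 32.2
tool_pos: [0.547, -0.3558, 0.0709]
tool_rot: [1.993, 2.428, -0.0]
contact_force: [-8.1, 4.8, 19.3]
opening: 0.0
grip_force: 9.9
```

Call:
servo_tool:
  increments:
    - [0, 0, 0, 1, 0]
    - [0, 0, 0, 0, 0]
    - [0, 0, 0, -15, 0]
    - [0, 0, 0, -40, 0]
    - [0, 0, 0, -50, 0]
    - [0, 20, 0, -40, 0]
    - [0, 36, 0, 0, 0]
    - [0, 0, 0, 0, 0]
    - [0, 0, 0, 0, 0]

```text
t: 33.33
tool_pos: [0.5352, -0.3004, 0.2096]
tool_rot: [-1.993, -2.427, 0.001]
contact_force: [-0.1, 0.4, -0.2]
opening: -0.0001
grip_force: 0.0
```

```bash
python3 - <<'E'
from h import *
o,w=wsnap('w21');print(o['t'],o['tool_pos'],o['contact_force'].round(1))
w,C,p,R=load('w21');g=w.mean(2).astype(int)
w0,C0,p0,R0=load('w19')
for c in(268,294): print('col',c,g[14:40,c].tolist(),'|',g[140:166,c].tolist())
for r in(75,125): print('row',r,g[r,236:262].tolist(),'|',g[r,304:324].tolist())
f=lambda c,r,z: (R.T@(atz(C,(c,r),z)-p))[:2]*1000
np.savez('last.npz',t=get_image('top'),s=get_image('scene'))
d=np.load('im0.npz');e=np.load('last.npz')
# plunger region & bystanders: change since the start in the scene view
df=np.abs(d['scene'].astype(int)-e['s']).max(2);
for n,(x,y) in dict(spent=(362,209),vial=(344,234),marker=(294,317),cap=(224,279),plunger=(139,165)).items(): print(n,int(df[y-9:y+10,x-9:x+10].mean()))
E
```

```text
33.325 [ 0.53517627 -0.30039333  0.20957192] [-0.1  0.4 -0.2]
col 268 [234, 236, 237, 234, 224, 187, 139, 131, 187, 234, 245, 244, 244, 243, 244, 244, 244, 244, 244, 244, 243, 244, 243, 244, 244, 244] | [162, 161, 152, 139, 136, 136, 127, 124, 138, 150, 150, 148, 149, 151, 149, 141, 132, 138, 155, 161, 160, 161, 160, 161, 160, 162]
col 294 [232, 235, 237, 236, 230, 205, 159, 140, 190, 236, 245, 245, 244, 245, 245, 244, 244, 244, 244, 244, 244, 245, 244, 245, 244, 245] | [244, 231, 183, 163, 190, 208, 189, 160, 184, 226, 233, 234, 234, 236, 237, 233, 223, 190, 166, 160, 161, 161, 161, 160, 161, 160]
row 75 [163, 164, 162, 163, 162, 161, 161, 162, 162, 162, 157, 147, 149, 159, 164, 173, 204, 234, 243, 245, 244, 244, 244, 244, 244, 244] | [245, 246, 246, 245, 246, 245, 245, 245, 246, 246, 244, 233, 224, 230, 238, 239, 239, 238, 238, 238]
row 125 [162, 161, 162, 162, 162, 163, 163, 162, 162, 163, 163, 159, 149, 150, 158, 163, 164, 164, 164, 163, 164, 163, 162, 163, 162, 164] | [246, 246, 246, 245, 245, 245, 246, 246, 245, 238, 229, 231, 237, 239, 238, 238, 238, 238, 238, 238]
spent 1
vial 1
marker 1
cap 0
plunger 1
```

```bash
python3 -c "
from station import finish_job
print(finish_job())"
```

```text
the job is handed in; nothing more can be done
None
```

The job is handed in: by my measurements the cartridge is flat in the nest, window face up, about 1 mm off centre each way. The plunger was pressed to its stop (19 N there) and came back up, the bystanders look unmoved in the before and after scene pictures, and the judge's verdict was not shown.

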